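# Load the tote, run it into the storage bay and lock it with the hex key

### The arm

A 7-joint arm with a two-finger parallel gripper is mounted at the origin on the work surface. World frame = base frame: x ahead of the robot, y to its left, z up, the work surface at z = 0. Lengths are in m, angles in rad, forces in N, time in s.
With the tool pointing down it reaches from about 0.425 to 0.95 m from the base axis. Payload 16.7 kg.
Tool frame: the origin (TCP) lies midway between the tips of the shut fingers; the grasp point (between the pads) lies 19 mm behind it; z points along the fingers, y is the line along which they close (so a half turn about z gives the same grasp; the last joint's range is limited). The gripper opens to 94 mm and grips with 3 to 60 N. Pads are 16 mm wide; open, the fingers measure 119 mm over their backs; the gripper's body (75 mm by 177 mm) begins 78 mm behind the grasp point.
Start: joints at [1.036, 0.426, 0.074, 1.606, -0.034, 1.111, -0.067], TCP at [0.254, -0.625, 0.205] pointing down, gripper open.
Joint ranges: [-2.85, 2.85], [-0.5, 2.14], [-1.23, 1.37], [0.21, 2.46], [-1.02, 4.16], [0.16, 2.05], [-2.73, 2.73]. Speed limits (rad/s): [1.89, 1.89, 2.39, 2.39, 3.01, 3.01, 3.01].

### API

Orientations are given as a unit quaternion [w, x, y, z].
In Python, from station import telemetry, cams, workorder gives the robot as it stands.
- The arm moves only by the tool step_arm, never from a script. Its arguments are lists of equal length, an entry for each row: "travel": the shift along the tool's x, y, z in m, a list of three; "rot": the turn, a rotation vector about the tool's x, y, z in degrees, a list of three. In form: {"travel": [[x, y, z], ...], "rot": [[rx, ry, rz], ...]}. A call has 1 to 10 rows; each row shifts and turns the commanded pose from where the row before left it, along the tool's axes as they then stand; what a row does not reach is not made up. A row lasts 1/12 s, in which the tool goes at most 41.7 mm and 7.16 degrees, less where a joint would pass 70% of its speed; a pose out of reach is approached as far as the arm can. A call with a gripper value outside its range is refused whole. "gripper" is the opening, from -1 (shut) to 1 (fully open), so that 0 is half open, set as the call begins (left out, the last holds). The fingers move at their own pace and stop on an object; "newtons" is the grip in N (left out, the last holds). Time passes only in rows, so rows that do not move let the fingers close. It gives the time, the measured TCP pose, the force, the opening and the grip force at its end, in the units of the state.
- telemetry.sense(): the state, without advancing time (a new reading comes with each control period).
- cams.camera(name): name is "side" or "top" or "wrist"; returns a dict with "image" (384x512x3 uint8, red, green, blue), "intrinsics" (3x3 intrinsics, pixels), "D" ([k1, k2, p1, p2, k3] as OpenCV has them; the pictures are not rectified), "origin" and "orientation" of the camera in the world. Camera axes: x right, y down, z forward; pixel columns grow to the right and rows downward; lengths in m; the calibration is good to about 2 mm. A picture is of the moment at which its call begins. There is no depth.
- workorder.job_done(): hands the job in; it is judged then, once.
The state is a dict: "time_s": time; "q": joint angles; "joint_velocities": joint speeds; "joint_torque": joint torques, N m; "tool_pos": TCP position; "tcp_rot": TCP orientation; "force": force on the tool from outside, world axes, zero at the start; "torque": the same for the moment, N m; "opening": finger opening in m; "gripper_force": force on a finger pad.
Only numpy, scipy, OpenCV 4.12 (cv2) and the standard library are available. Lean on these libraries where they do the work, as an engineer would, in place of code of your own. Each camera call takes 0.05 s, during which the arm holds its last target. There are 200 camera calls.

### The job

Stand every small unlabelled metal tin on the bench upright in the open tote, then push the loaded tote along the rollers until it is fully home against the end stop of the bay. Then take the hex key from its wooden rest, find the recessed hex socket in the top of the latch block with it and turn it clockwise in quarter turns until the screw stops, so that the latch bar is fully out behind the tote. Put the key back upright in its rest, and leave the other things on the bench where they are.

Things in the scene. Friction and masses are not known exactly. Their poses are not given: they have to be found in the camera images.
- line: Roller line, steel, fixed, placed anew each time. Origin on the table under its middle; y = the way totes run, towards the bay; x = across, away from the robot. 15 free rollers (28 mm thick, 158 mm long, y = -280 to +224 mm), tops at z = 50 mm, slight friction. Side rails at x = +-84 mm, 8 mm thick, tops at z = 70 mm, y = -310 to +250 mm; the near one has a 40 mm gap at the latch bar.
- stop (a point): Middle of the face of the bay's end stop, at the height of the roller tops (y = +245 mm, z = 50 mm in the line's frame). The stop is an upright plate across the line, 10 mm thick, its top 90 mm above the table. A tote that is fully home touches it, so its centre is then 100 mm before this point.
- pocket (a point): Centre of the pocket in the top of the grey latch block, level with the block's top face (105 mm above the table); at x = -130, y = +25 mm in the line's frame, axes as the line's. The block is 80 (x) by 90 (y) mm, the pocket 46 (x) by 60 (y) mm. In the pocket lies the steel screw head, 39 mm across, with the hex socket in its middle.
- head_top (a point): Point over the pocket's centre at the height of the screw head's top face (3 mm below the block's top). The head is centred across the pocket (x) but sits up to 5 mm either way along y, not reported: feel for it with the key, or see it. Socket: hexagonal, 20.4 mm across flats, 22 mm deep, its floor 22 mm below this point. The head turns but does not shift.
- screw (a joint): Turn of the latch screw in rad, 0 to a hard stop at 4.71, growing clockwise seen from above; starts at 0 to 1.2. At 0 two flats of the hex socket face along +-x of the line; at v the socket is turned by v clockwise. It needs about 0.1 N m and stays where it is left. It drives the latch bar, 7.5 mm per rad.
- latch_nose (a point): Middle of the front end of the latch bar: steel, 20 mm wide (y), 16 mm high, 63 mm above the table, sliding out of the block along the line's +x. At screw 0 the nose is at x = -88 mm in the line's frame, in the gap of the near rail; fully out at x = -53 mm, close behind a tote in the bay (10 mm behind one that is fully home).
- tote: Open grey plastic tote, 150 (x) by 200 (y) by 45 mm high, walls and floor 5 mm, about 0.4 kg empty, loose on the rollers between the rails (5 mm play each side). Origin: centre of its underside (50 mm above the table); y along the line. It has room for four tins in two rows of two.
- key: Hex key, 108 mm high, 0.22 kg. Origin: centre of the lower end of its steel bit; z up. Hexagonal bit 19 mm across flats, 45 mm long, tip tapered by 2 mm a side; two flats face along +-x of the key. Round flange 44 mm across, z = 45 to 53 mm. Square black grip 30 x 30 mm, z = 53 to 108 mm, faces along x and y. In the socket it has about 8 degrees of play either way before it drives.
- key_tip (a point): The key's origin: centre of the lower end of the bit.
- rest: Wooden key rest, a fixed block 70 x 70 x 56 mm, placed anew each time, with a 35 mm round hole, 50 mm deep, in the middle of its top. Origin: centre of its underside. The key stands in it with the flange on the block's top, so that the key's origin is 11 mm above the rest's origin.
- tin0: Plain unlabelled metal tin, 56 mm across, 90 mm high, about 0.18 kg, a third full of screws and so bottom-heavy, closed, standing on the table at the start. Two to four of the four tins are there; the rest are absent (None). Origin: centre of its underside; z up.
- tin1: Plain unlabelled metal tin, 56 mm across, 90 mm high, about 0.18 kg, a third full of screws and so bottom-heavy, closed, standing on the table at the start. Two to four of the four tins are there; the rest are absent (None). Origin: centre of its underside; z up.
- tin2: Plain unlabelled metal tin, 56 mm across, 90 mm high, about 0.18 kg, a third full of screws and so bottom-heavy, closed, standing on the table at the start. Two to four of the four tins are there; the rest are absent (None). Origin: centre of its underside; z up.
- tin3: Plain unlabelled metal tin, 56 mm across, 90 mm high, about 0.18 kg, a third full of screws and so bottom-heavy, closed, standing on the table at the start. Two to four of the four tins are there; the rest are absent (None). Origin: centre of its underside; z up.
- paint: Paint can, 100 mm across, 125 mm high, with a paper label. Not part of the job; leave it where it is. Origin: centre of its underside.
- tape: Roll of tape lying flat, 90 mm across, 28 mm high. Not part of the job; leave it where it is. Origin: centre of its underside.
- driver: Screwdriver lying flat along its x axis, about 200 mm long. Not part of the job; leave it where it is. Origin: centre of its underside.
- hammer: Hammer lying flat along its x axis, about 280 mm long. Not part of the job; leave it where it is. Origin: centre of its underside.
- brush: Brush lying flat along its x axis, about 200 mm long. Not part of the job; leave it where it is. Origin: centre of its underside.
- jar: Glass jar, 64 mm across, 85 mm high, with a steel cap. Not part of the job; leave it where it is. Origin: centre of its underside.
- carton: Small closed carton, 110 x 80 x 60 mm. Not part of the job; leave it where it is. Origin: centre of its underside.

How it is judged:
By the outcome, as a careful person would: the job done as asked, in the order asked, and still so for the second after the job is handed in, with the robot touching nothing.
Of tin0, tin1, tin2, tin3 only 2 to 4 are there at a start; the rules pass over those that are not, and their reading is None.
At some moment in a run one of tin0, tin1, tin2, tin3, tote may be knocked a few centimetres aside while the robot is not near it.
It also fails if it takes over 210 s, if anything falls off the work surface, if the arm or the gripper's body presses on something with over 40 N, if the wrist force passes 120 N, or if a joint passes its speed limit or range.

## Working session

There is one attempt and no reset: what is moved stays moved. The work goes in short steps, Python scripts to look and compute and a tool call to move; the robot and the scene stay as the last step left them, time stands still between calls to the robot, and variables do not carry over. Pictures are saved under pics/ and viewed, at most 14 in all, crops included, and the job is handed in when it is done.

Besides the shell and the picture viewer there is one more tool, called after "Request:" as name(argument=value, ...) on one line, values as JSON. step_arm: Moves the arm, as the interface text tells. Its arguments: {"type":"object","properties":{"travel":{"type":"array"},"rot":{"type":"array"},"gripper":{"type":"number"},"newtons":{"type":"number"}},"required":["travel","rot"]}

```bash
ls; mkdir -p pics
python3 - <<'E'
from station import telemetry, cams
import cv2, numpy as np
s=telemetry.sense(); print({k:np.round(v,3).tolist() for k,v in s.items()})
for n in ("top","side"):
    c=cams.camera(n); cv2.imwrite(f"pics/{n}0.png",c["image"][...,::-1])
    print(n,np.round(c["intrinsics"],1).tolist(),c["D"],c["origin"],c["orientation"])
E
```

```text
pics
{'time_s': 0.0, 'q': [1.035, 0.427, 0.074, 1.607, -0.034, 1.111, -0.067], 'joint_velocities': [-0.001, -0.0, -0.002, 0.0, 0.0, 0.0, 0.001], 'joint_torque': [0.0, -93.584, 3.667, -45.421, -0.049, 0.02, 0.0], 'tool_pos': [0.254, -0.625, 0.205], 'tcp_rot': [-0.001, 0.981, 0.192, -0.0], 'force': [0.501, 0.304, -0.775], 'torque': [0.009, 0.03, -0.022], 'gripper_force': 0.0, 'opening': 0.094}
top [[492.7, 0.0, 256.5], [0.0, 492.7, 186.8], [0.0, 0.0, 1.0]] [0.01421992 0.         0.         0.         0.        ] [ 0.14363368 -0.02303716  1.6572403 ] [ 0.07299937 -0.70021967  0.7063795  -0.07342686]
side [[372.2, 0.0, 251.1], [0.0, 372.2, 196.5], [0.0, 0.0, 1.0]] [-0.11767491  0.          0.          0.          0.        ] [0.35935077 0.80286647 0.856536  ] [ 0.03450564 -0.05998202  0.91296208 -0.40213402]
```

View pics/top0.png

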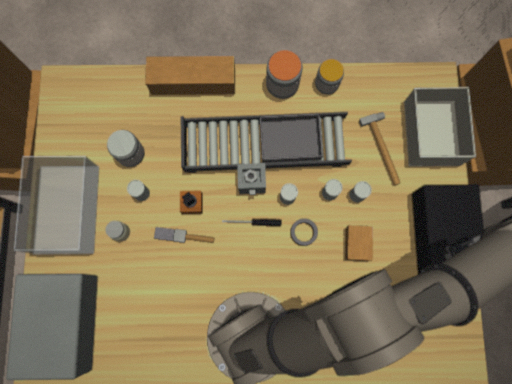

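View pics/side0.png

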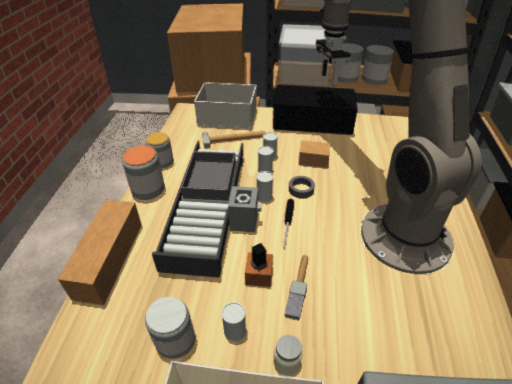

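```bash
cat > h.py <<'E'
from station import telemetry, cams
import cv2, numpy as np
from scipy.spatial.transform import Rotation as R
np.set_printoptions(precision=4,suppress=True)
def rot(q): return R.from_quat([q[1],q[2],q[3],q[0]])
def cast(c,uv,z):
    "pixels -> world points on plane z"
    p=cv2.undistortPoints(np.float64(uv).reshape(-1,1,2),c["intrinsics"],c["D"]).reshape(-1,2)
    d=rot(c["orientation"]).apply(np.c_[p,np.ones(len(p))]); o=np.array(c["origin"])
    return o+d*((z-o[2])/d[:,2])[:,None]
def proj(c,X):
    r=rot(c["orientation"]).inv()
    return cv2.projectPoints(np.float64(X).reshape(-1,1,3),r.as_rotvec(),-r.apply(c["origin"]),c["intrinsics"],c["D"])[0].reshape(-1,2)
def snap(n,f=None,crop=None,k=1):
    c=cams.camera(n); i=c["image"][...,::-1].copy(); c["bgr"]=i
    if f:
        if crop: i=i[crop[1]:crop[3],crop[0]:crop[2]]
        cv2.imwrite("pics/"+f,cv2.resize(i,None,fx=k,fy=k,interpolation=cv2.INTER_CUBIC))
    return c
def goto(xyz,yaw=None):
    "tool travel and turn (deg about tool z) to reach a world TCP position; yaw = angle of tool x in world, deg"
    s=telemetry.sense(); r=rot(s["tcp_rot"]); m=r.as_matrix()
    y=np.degrees(np.arctan2(m[1,0],m[0,0]))
    d=r.inv().apply(np.array(xyz)-s["tool_pos"])
    print("pos",np.array(s["tool_pos"]),"yaw",round(y,2),"tilt",m[:,2],"travel",d,"turn z",None if yaw is None else round(y-yaw,2))
E
python3 - <<'E'
from h import *
c=snap("top","line0.png",(165,95,385,215),3.6)
hsv=cv2.cvtColor(c["bgr"],cv2.COLOR_BGR2HSV)
# tins: bright, grey tops
m=((hsv[...,2]>150)&(hsv[...,1]<60)).astype(np.uint8); 
n,l,st,ce=cv2.connectedComponentsWithStats(m)
for i in range(1,n):
    if 30<st[i,4]<900 and 100<ce[i,0]<400 and 100<ce[i,1]<260: print("bright",st[i],ce[i],cast(c,ce[i],.09)[0])
m=(hsv[...,2]<75).astype(np.uint8); m[:95]=0;m[172:]=0;m[:,:175]=0;m[:,352:]=0
m[:105,:]=0
cs,_=cv2.findContours(m,0,2); b=max(cs,key=cv2.contourArea)
bx=cv2.boxPoints(cv2.minAreaRect(b)); print("rail box",bx, cast(c,bx,.07))
m=((hsv[...,1]>150)&(hsv[...,2]<140)).astype(np.uint8)
n,l,st,ce=cv2.connectedComponentsWithStats(m)
for i in range(1,n):
    if st[i,4]>60 and 170<ce[i,0]<220 and 180<ce[i,1]<220: print("wood",st[i],ce[i],cast(c,ce[i],.056)[0])
E
```

```text
bright [336 117   9  42 191] [339.7068 137.9895] [ 0.6364 -0.3028  0.09  ]
bright [326 118   7  42 185] [329.0054 138.3459] [ 0.6355 -0.2673  0.09  ]
bright [242 121   6  43 192] [244.4948 142.    ] [0.6254 0.0132 0.09  ]
bright [252 120   7  44 192] [255.2083 141.9375] [ 0.6253 -0.0223  0.09  ]
bright [189 123   6  42 180] [191.6444 144.3778] [0.6187 0.1881 0.09  ]
bright [200 123   5  42 191] [202.178  142.5026] [0.6249 0.1533 0.09  ]
bright [210 122   6  43 189] [212.7619 143.9947] [0.6195 0.1182 0.09  ]
bright [221 122   6  42 192] [223.3542 142.2604] [0.6251 0.0832 0.09  ]
bright [231 122   6  42 185] [233.9135 142.373 ] [0.6245 0.0482 0.09  ]
bright [107 130  28  26 549] [120.592  142.5902] [0.6269 0.4231 0.09  ]
bright [326 179  16  16 216] [333.5417 186.6759] [ 0.4716 -0.2756  0.09  ]
bright [127 180  17  16 216] [135.  187.5] [0.4745 0.3692 0.09  ]
bright [355 181  16  17 216] [362.5046 188.9213] [ 0.4633 -0.3692  0.09  ]
bright [281 183  17  17 219] [288.9863 191.2603] [ 0.4577 -0.1306  0.09  ]
rail box [[180.3899 118.053 ]
 [348.4055 112.5261]
 [350.1632 165.9617]
 [182.1477 171.4886]] [[ 0.718   0.2306  0.07  ]
 [ 0.7327 -0.3398  0.07  ]
 [ 0.5456 -0.3369  0.07  ]
 [ 0.5316  0.2205  0.07  ]]
wood [181 192  21  22 149] [191.1678 206.7181] [0.4154 0.1903 0.056 ]
```

View pics/line0.png

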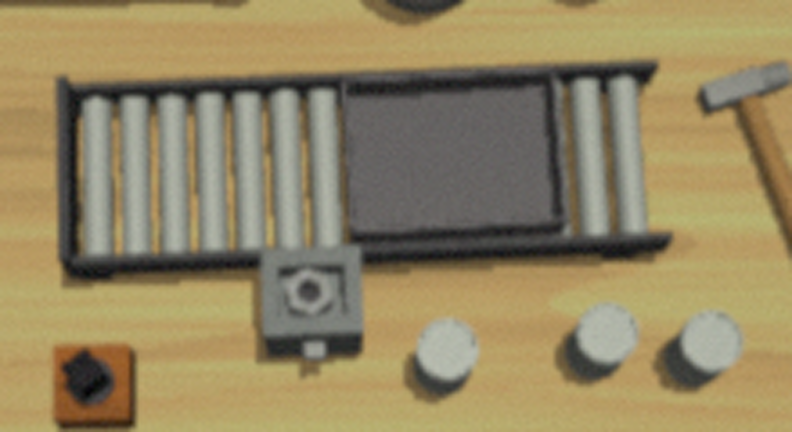

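Request:
step_arm(travel=[[0,0,0],[0,0,0],[0,0,0],[0.02,-0.02,0],[0.02,-0.025,0],[0.02,-0.025,0],[0.02,-0.025,0],[0.02,-0.025,0],[0.02,-0.025,0],[0.02,-0.025,0]], rot=[[0,0,6.9],[0,0,6.9],[0,0,6.9],[0,0,0],[0,0,0],[0,0,0],[0,0,0],[0,0,0],[0,0,0],[0,0,0]], gripper=0.6)

```text
time_s: 0.98
tool_pos: [0.3904, -0.4506, 0.2054]
tcp_rot: [-0.0, 1.0, 0.012, -0.0]
force: [0.4, -1.1, -0.0]
opening: 0.0748
gripper_force: 0.0
```

Request:
step_arm(travel=[[0.02,-0.025,0],[0.02,-0.02,0],[0.02,-0.02,0],[0.015,-0.015,0],[0,0,0],[0,0,0]], rot=[[0,0,0],[0,0,0],[0,0,0],[0,0,0],[0,0,0],[0,0,0]])

```text
time_s: 1.48
tool_pos: [0.4635, -0.3691, 0.2053]
tcp_rot: [-0.0, 1.0, 0.013, -0.0]
force: [-0.4, -0.5, -0.1]
opening: 0.0751
gripper_force: 0.0
```

Run:
```python
from h import *
c=cams.camera("top")
u=np.array([191.64,202.18,212.76,223.35,233.91,244.49,255.21,329.0,339.71])
v=np.array([144.4,142.5,144,142.3,142.4,142,141.9,138.3,138.0])
Y=np.r_[224-36*np.arange(7),-244,-280]/1000
P=cast(c,np.c_[u,v],.05)
th=np.arctan(.0258); ex=np.array([np.cos(th),np.sin(th)]); ey=np.array([-ex[1],ex[0]])
yo=(P[:,:2]@ey-Y); print("yo",yo)
far=cast(c,[[180.39,118.05],[348.4,112.5]],.07)[:,:2]@ex-.088
print("xo",far, "roller mid",P[:,:2]@ex)
o=ex*far.mean()+ey*yo.mean(); print("origin",o)
print("pocket pred",o+ex*-.13+ey*.025,"seen",cast(c,[[250.8,176.1]],.103))
k=np.array([[342,80],[553,70],[565,235],[345,240]])/3.6+[165,95]
t=cast(c,k,.095); print(t,t.mean(0), (t[:,:2]-o)@np.c_[ex,ey])
w=snap("wrist","w1.png"); goto([.4633,-.3692,.205],1.5)
print(w["origin"],proj(w,[[.4633,-.3692,.09],[.4716,-.2756,.09]]))
```

```text
yo [-0.0469 -0.0467 -0.0465 -0.0465 -0.0464 -0.0464 -0.0468 -0.0461 -0.0466]
xo [0.6357 0.6358] roller mid [0.6356 0.6411 0.6345 0.6393 0.6377 0.6379 0.637  0.641  0.6408]
origin [ 0.6367 -0.0301]
pocket pred [ 0.5061 -0.0085] seen [[ 0.5062 -0.0071  0.103 ]]
[[ 0.7096 -0.039   0.095 ]
 [ 0.7176 -0.235   0.095 ]
 [ 0.5592 -0.2405  0.095 ]
 [ 0.5563 -0.0402  0.095 ]] [ 0.6357 -0.1387  0.095 ] [[ 0.0726 -0.0108]
 [ 0.0755 -0.2069]
 [-0.0829 -0.2083]
 [-0.0806 -0.008 ]]
pos [ 0.4621 -0.3708  0.2053] yaw 1.36 tilt [-0.0005 -0.0001 -1.    ] travel [ 0.0012 -0.0016  0.0003] turn z -0.14
[ 0.548  -0.3678  0.3845] [[256.0298 187.442 ]
 [169.6517 178.138 ]]
```

View pics/w1.png

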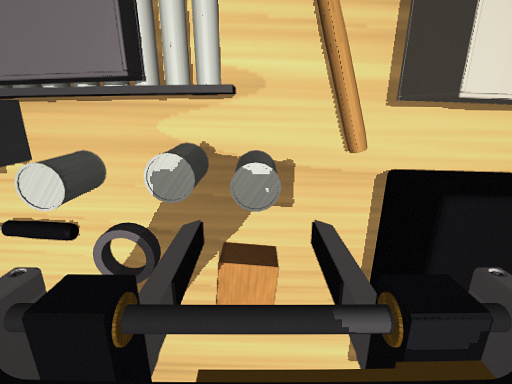

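Request:
step_arm(travel=[[0.001,-0.002,0.03],[0,0,0.035],[0,0,0.035],[0,0,0.03],[0,0,0.019],[0,0,0]], rot=[[0,0,0],[0,0,0],[0,0,0],[0,0,0],[0,0,0],[0,0,0]])

```text
time_s: 2.08
tool_pos: [0.4607, -0.3678, 0.0526]
tcp_rot: [-0.002, 1.0, 0.011, -0.003]
force: [-0.2, 0.8, -0.6]
opening: 0.0749
gripper_force: 0.0
```

Request:
step_arm(travel=[[0,0,0],[0,0,0],[0,0,0],[0,0,0]], rot=[[0,0,0],[0,0,0],[0,0,0],[0,0,0]], gripper=-1, newtons=20)

```text
time_s: 2.42
tool_pos: [0.4645, -0.3689, 0.0582]
tcp_rot: [0.001, 1.0, 0.012, 0.001]
force: [-0.8, -0.4, 6.2]
opening: 0.0556
gripper_force: 20.0
```

Request:
step_arm(travel=[[0,0,-0.02],[0,0,-0.035],[0,0,-0.035],[0,0,-0.035],[0,0,-0.035],[0,0,-0.024],[0,0,0]], rot=[[0,0,0],[0,0,0],[0,0,0],[0,0,0],[0,0,0],[0,0,0],[0,0,0]])

```text
time_s: 3.0
tool_pos: [0.4656, -0.3695, 0.247]
tcp_rot: [0.002, 1.0, 0.012, 0.004]
force: [0.2, 0.4, -1.7]
opening: 0.0562
gripper_force: 20.0
```

```bash
cat >> h.py <<'E'
O=np.array([.6367,-.0301]); th=np.arctan(.0258); EX=np.array([np.cos(th),np.sin(th)]); EY=np.array([-EX[1],EX[0]])
def W(x,y): return O+EX*x+EY*y
def L(p): p=np.atleast_2d(p)[:,:2]-O; return p@np.c_[EX,EY]
def tins(c):
    hsv=cv2.cvtColor(c["bgr"],cv2.COLOR_BGR2HSV)
    m=((hsv[...,2]>150)&(hsv[...,1]<60)).astype(np.uint8)
    n,l,st,ce=cv2.connectedComponentsWithStats(m)
    for i in range(1,n):
        w,h,a=st[i,2:]
        if 150<a<300 and 12<=w<=22 and 12<=h<=22: print("tin",ce[i],w,h,a,"on table",cast(c,ce[i],.09)[0][:2],"in tote(line)",L(cast(c,ce[i],.145)))
def tote(c):
    hsv=cv2.cvtColor(c["bgr"],cv2.COLOR_BGR2HSV)
    m=((hsv[...,2]>80)&(hsv[...,2]<130)&(hsv[...,1]<60)).astype(np.uint8); m[:105]=0;m[170:]=0;m[:,:180]=0;m[:,350:]=0
    m=cv2.morphologyEx(m,cv2.MORPH_OPEN,np.ones((5,5),np.uint8))
    n,l,st,ce=cv2.connectedComponentsWithStats(m)
    for i in range(1,n):
        if st[i,4]>300:
            x,y,w,h,a=st[i]; e=cast(c,[[x,y+h/2],[x+w,y+h/2]],.055); print("tote floor",st[i],"ends line y",L(e)[:,1],"mid",L(e)[:,1].mean())
E
python3 - <<'E'
from h import *
c=snap("top"); tins(c); tote(c); print(telemetry.sense()["opening"])
goto([*W(.034,-.153),.24],1.48)
E
```

```text
tin [135.0868 187.5297] 17 16 219 on table [0.4744 0.3689] in tote(line) [[-0.1639  0.3896]]
tin [288.9369 191.2613] 17 17 222 on table [ 0.4577 -0.1304] in tote(line) [[-0.1925 -0.0916]]
tote floor [ 260  119   58   40 2081] ends line y [-0.0088 -0.2054] mid -0.10709281861957361
0.055731519856272685
pos [ 0.4648 -0.369   0.244 ] yaw 1.4 tilt [ 0.0049 -0.0031 -1.    ] travel [ 0.2143 -0.1816  0.0045] turn z -0.08
```

Request:
step_arm(travel=[[0.017,-0.014,0],[0.027,-0.023,0],[0.027,-0.023,0],[0.027,-0.023,0],[0.027,-0.023,0],[0.027,-0.023,0],[0.027,-0.023,0],[0.02,-0.018,0],[0.015,-0.012,0],[0,0,0]], rot=[[0,0,0],[0,0,0],[0,0,0],[0,0,0],[0,0,0],[0,0,0],[0,0,0],[0,0,0],[0,0,0],[0,0,0]])

```text
time_s: 3.88
tool_pos: [0.6754, -0.1761, 0.2387]
tcp_rot: [-0.001, 1.0, 0.015, -0.001]
force: [0.2, 1.6, -1.9]
opening: 0.056
gripper_force: 20.0
```

Request:
step_arm(travel=[[0,0,0],[0,0,0.02],[0,0,0.03],[0,0,0.03],[0,0,0.02],[0,0,0.015],[0,0,0.01],[0,0,0]], rot=[[0,0,0],[0,0,0],[0,0,0],[0,0,0],[0,0,0],[0,0,0],[0,0,0],[0,0,0]])

```text
time_s: 4.55
tool_pos: [0.6717, -0.1819, 0.1136]
tcp_rot: [-0.0, 1.0, 0.012, -0.001]
force: [0.5, -0.1, -1.7]
opening: 0.0556
gripper_force: 20.0
```

Run:
```python
from h import *
goto([*W(.034,-.153),.112],1.48)
```

```text
pos [ 0.6717 -0.1819  0.1136] yaw 1.33 tilt [-0.0026  0.0001 -1.    ] travel [0.003  0.0003 0.0016] turn z -0.15
```

Request:
step_arm(travel=[[0,0,0.002],[0,0,0.001],[0,0,0]], rot=[[0,0,0],[0,0,0],[0,0,0]])

```text
time_s: 4.8
tool_pos: [0.6734, -0.1813, 0.1131]
tcp_rot: [0.0, 1.0, 0.012, 0.0]
force: [-0.2, 0.4, -1.7]
opening: 0.0555
gripper_force: 20.0
```

Request:
step_arm(travel=[[0,0,0],[0,0,0],[0,0,0],[0,0,-0.02],[0,0,-0.03],[0,0,-0.03],[0,0,-0.03],[0,0,0]], rot=[[0,0,0],[0,0,0],[0,0,0],[0,0,0],[0,0,0],[0,0,0],[0,0,0],[0,0,0]], gripper=0.6)

```text
time_s: 5.47
tool_pos: [0.6758, -0.1815, 0.2294]
tcp_rot: [0.001, 1.0, 0.012, 0.004]
force: [0.6, 0.1, 0.9]
opening: 0.0749
gripper_force: 0.0
```

Request:
step_arm(travel=[[-0.017,0.008,0],[-0.03,0.015,0],[-0.03,0.015,0],[-0.03,0.015,0],[-0.03,0.015,0],[-0.03,0.012,0],[-0.025,0.008,0],[-0.012,0,0],[0,0,0],[0,0,0]], rot=[[0,0,0],[0,0,0],[0,0,0],[0,0,0],[0,0,0],[0,0,0],[0,0,0],[0,0,0],[0,0,0],[0,0,0]])

```text
time_s: 6.3
tool_pos: [0.4719, -0.2737, 0.223]
tcp_rot: [0.0, 1.0, 0.012, 0.001]
force: [-0.3, 1.0, -0.2]
opening: 0.0752
gripper_force: 0.0
```

Run:
```python
from h import *
c=snap("top"); tins(c); tote(c)
w=snap("wrist","w2.png"); print(proj(w,[[.4716,-.2756,.09]]))
goto([.4716,-.2756,.058],1.48)
```

```text
tin [319.5485  10.2152] 20 22 237 on table [ 1.1044 -0.252 ] in tote(line) [[ 0.4283 -0.225 ]]
tin [304.5473 122.8408] 17 16 201 on table [ 0.6903 -0.1877] in tote(line) [[ 0.0305 -0.1527]]
tin [135.  187.5] 17 16 216 on table [0.4745 0.3692] in tote(line) [[-0.1638  0.3899]]
tin [288.9189 191.3333] 17 17 222 on table [ 0.4574 -0.1303] in tote(line) [[-0.1927 -0.0915]]
tote floor [ 261  121   57   39 1700] ends line y [-0.012  -0.2051] mid -0.10853271640659466
[[258.8012 184.8805]]
pos [ 0.4728 -0.2732  0.2226] yaw 1.48 tilt [ 0.0007  0.0001 -1.    ] travel [-0.0014  0.0023  0.1646] turn z 0.0
```

View pics/w2.png

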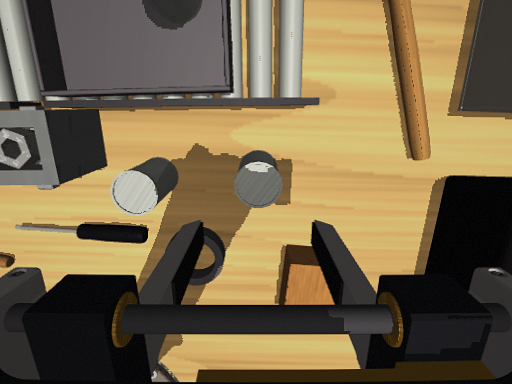

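Request:
step_arm(travel=[[-0.001,0.002,0.02],[0,0,0.037],[0,0,0.037],[0,0,0.037],[0,0,0.023],[0,0,0.01],[0,0,0],[0,0,0]], rot=[[0,0,0],[0,0,0],[0,0,0],[0,0,0],[0,0,0],[0,0,0],[0,0,0],[0,0,0]])

```text
time_s: 7.07
tool_pos: [0.4714, -0.2757, 0.0589]
tcp_rot: [-0.0, 1.0, 0.013, -0.0]
force: [-0.1, -0.1, 0.2]
opening: 0.0749
gripper_force: 0.0
```

Request:
step_arm(travel=[[0,0,0],[0,0,0],[0,0,0],[0,0,0]], rot=[[0,0,0],[0,0,0],[0,0,0],[0,0,0]], gripper=-1)

```text
time_s: 7.4
tool_pos: [0.4712, -0.2762, 0.0596]
tcp_rot: [0.0, 1.0, 0.012, 0.001]
force: [-0.9, 1.8, 8.1]
opening: 0.0558
gripper_force: 20.0
```

Request:
step_arm(travel=[[0,0,-0.02],[0,0,-0.035],[0,0,-0.035],[0,0,-0.035],[0,0,-0.035],[0,0,-0.024],[0,0,0],[0,0,0]], rot=[[0,0,0],[0,0,0],[0,0,0],[0,0,0],[0,0,0],[0,0,0],[0,0,0],[0,0,0]])

```text
time_s: 8.07
tool_pos: [0.4709, -0.2763, 0.2439]
tcp_rot: [0.001, 1.0, 0.012, 0.001]
force: [-0.0, -0.6, -2.9]
opening: 0.0554
gripper_force: 20.0
```

Request:
step_arm(travel=[[0.016,-0.013,0],[0.026,-0.022,0],[0.026,-0.022,0],[0.026,-0.023,0],[0.026,-0.023,0],[0.026,-0.023,0],[0.026,-0.023,0],[0.019,-0.017,0],[0.014,-0.012,0],[0,0,0]], rot=[[0,0,0],[0,0,0],[0,0,0],[0,0,0],[0,0,0],[0,0,0],[0,0,0],[0,0,0],[0,0,0],[0,0,0]])

```text
time_s: 8.9
tool_pos: [0.6724, -0.0886, 0.2398]
tcp_rot: [-0.001, 1.0, 0.015, -0.001]
force: [-0.6, -0.6, -2.3]
opening: 0.0558
gripper_force: 20.0
```

Run:
```python
from h import *
c=snap("top"); tins(c); tote(c)
goto([*W(.034,-.063),.112],1.48)
```

```text
tin [135.0323 187.553 ] 17 16 217 on table [0.4744 0.3691] in tote(line) [[-0.1639  0.3898]]
tote floor [ 266  105   51   41 1816] ends line y [-0.031  -0.2048] mid -0.11791717347757519
tote floor [268 150  49  20 819] ends line y [-0.033  -0.1976] mid -0.11532342981022226
pos [ 0.6712 -0.0908  0.24  ] yaw 1.57 tilt [-0.0029  0.0011 -1.    ] travel [0.0014 0.0016 0.128 ] turn z 0.09
```

Request:
step_arm(travel=[[0,0,0],[0.001,0,0.02],[0,0,0.03],[0,0,0.03],[0,0,0.02],[0,0,0.015],[0,0,0.008],[0,0,0.002],[0,0,0],[0,0,0]], rot=[[0,0,0],[0,0,0],[0,0,0],[0,0,0],[0,0,0],[0,0,0],[0,0,0],[0,0,0],[0,0,0],[0,0,0]])

```text
time_s: 9.78
tool_pos: [0.6724, -0.0934, 0.1186]
tcp_rot: [0.0, 1.0, 0.012, 0.001]
force: [-0.3, -0.6, -1.9]
opening: 0.0558
gripper_force: 20.0
```

Request:
step_arm(travel=[[0,0,0.001],[0,0,0.001],[0,0,0]], rot=[[0,0,0],[0,0,0],[0,0,0]])

```text
time_s: 10.03
tool_pos: [0.6723, -0.093, 0.116]
tcp_rot: [0.0, 1.0, 0.012, 0.0]
force: [-0.1, -0.5, -2.0]
opening: 0.0556
gripper_force: 20.0
```

Request:
step_arm(travel=[[0,0,0],[0,0,0],[0,0,0],[0,0,-0.02],[0,0,-0.03],[0,0,-0.03],[0,0,-0.03],[0,0,0]], rot=[[0,0,0],[0,0,0],[0,0,0],[0,0,0],[0,0,0],[0,0,0],[0,0,0],[0,0,0]], gripper=0.6)

```text
time_s: 10.7
tool_pos: [0.6747, -0.0932, 0.2321]
tcp_rot: [0.0, 1.0, 0.012, 0.004]
force: [0.7, 0.1, 0.2]
opening: 0.0756
gripper_force: 0.0
```

Request:
step_arm(travel=[[-0.017,0.004,0],[-0.033,0.006,0],[-0.035,0.006,0],[-0.035,0.006,0],[-0.035,0.006,0],[-0.03,0.004,0],[-0.02,0.002,0],[-0.011,0,0],[0,0,0],[0,0,0]], rot=[[0,0,0],[0,0,0],[0,0,0],[0,0,0],[0,0,0],[0,0,0],[0,0,0],[0,0,0],[0,0,0],[0,0,0]])

```text
time_s: 11.53
tool_pos: [0.4578, -0.1321, 0.226]
tcp_rot: [0.0, 1.0, 0.012, 0.001]
force: [-0.2, 0.0, 0.3]
opening: 0.0749
gripper_force: 0.0
```

Run:
```python
from h import *
c=snap("top"); tins(c); tote(c)
w=snap("wrist"); tins(w); print(proj(w,[[.4576,-.1304,.09]]))
hsv=cv2.cvtColor(w["bgr"],cv2.COLOR_BGR2HSV)
m=((hsv[...,2]>110)&(hsv[...,1]<60)).astype(np.uint8)
n,l,st,ce=cv2.connectedComponentsWithStats(m)
for i in range(1,n):
    if st[i,4]>500 and ce[i,1]>100: print(st[i],ce[i],cast(w,ce[i],.09))
goto([.4576,-.1304,.058],1.48)
```

```text
tin [105.3235  31.7588] 21 20 170 on table [1.028  0.4947] in tote(line) [[0.3732 0.4971]]
tin [275.982  122.8802] 15 16 167 on table [ 0.691  -0.0923] in tote(line) [[ 0.0336 -0.0606]]
tin [134.9814 187.5349] 17 16 215 on table [0.4744 0.3693] in tote(line) [[-0.1639  0.39  ]]
tote floor [ 279  121   54   49 1802] ends line y [-0.0722 -0.2547] mid -0.1634364280101434
tote floor [261 135  17  24 326] ends line y [-0.0112 -0.0686] mid -0.039891689261206294
[[255.5486 183.8121]]
[  94   95   92   85 3844] [140.0172 131.8738] [[ 0.5141 -0.0014  0.09  ]]
[120 117  40  41 844] [139.3412 136.4597] [[ 0.5091 -0.0002  0.09  ]]
[ 232  160   47   45 1550] [254.8355 181.4781] [[ 0.4604 -0.1295  0.09  ]]
[  0 234  33  26 685] [ 16.2088 246.3693] [[0.3688 0.1703 0.09  ]]
pos [ 0.4583 -0.1319  0.2256] yaw 1.45 tilt [ 0.0006  0.0002 -1.    ] travel [-0.0008 -0.0015  0.1676] turn z -0.03
```

Request:
step_arm(travel=[[0,-0.001,0.02],[0,0,0.037],[0,0,0.037],[0,0,0.037],[0,0,0.025],[0,0,0.012],[0,0,0],[0,0,0]], rot=[[0,0,0],[0,0,0],[0,0,0],[0,0,0],[0,0,0],[0,0,0],[0,0,0],[0,0,0]])

```text
time_s: 12.3
tool_pos: [0.4574, -0.1308, 0.0569]
tcp_rot: [-0.0, 1.0, 0.013, -0.001]
force: [-0.4, -0.3, 0.2]
opening: 0.0752
gripper_force: 0.0
```

Request:
step_arm(travel=[[0,0,0],[0,0,0],[0,0,0],[0,0,0]], rot=[[0,0,0],[0,0,0],[0,0,0],[0,0,0]], gripper=-1)

```text
time_s: 12.63
tool_pos: [0.4577, -0.1313, 0.0584]
tcp_rot: [0.0, 1.0, 0.012, 0.001]
force: [1.0, 1.7, 5.0]
opening: 0.0557
gripper_force: 20.0
```

Request:
step_arm(travel=[[0,0,-0.02],[0,0,-0.035],[0,0,-0.035],[0,0,-0.035],[0,0,-0.035],[0,0,-0.024],[0,0,0],[0,0,0]], rot=[[0,0,0],[0,0,0],[0,0,0],[0,0,0],[0,0,0],[0,0,0],[0,0,0],[0,0,0]])

```text
time_s: 13.3
tool_pos: [0.4575, -0.1314, 0.2429]
tcp_rot: [0.0, 1.0, 0.012, 0.002]
force: [-0.2, 0.5, -2.7]
opening: 0.0557
gripper_force: 20.0
```

Request:
step_arm(travel=[[0.012,0.004,0],[0.02,0.008,0],[0.025,0.01,0],[0.025,0.01,0],[0.025,0.01,0],[0.02,0.008,0],[0.013,0.005,0],[0.008,0.002,0],[0,0,0],[0,0,0]], rot=[[0,0,0],[0,0,0],[0,0,0],[0,0,0],[0,0,0],[0,0,0],[0,0,0],[0,0,0],[0,0,0],[0,0,0]])

```text
time_s: 14.13
tool_pos: [0.6058, -0.1843, 0.2402]
tcp_rot: [-0.0, 1.0, 0.012, -0.001]
force: [-0.3, 0.5, -1.7]
opening: 0.0552
gripper_force: 20.0
```

Run:
```python
from h import *
c=snap("top","top4.png",(165,95,385,215),3.6); tins(c); tote(c)
goto([*W(-.034,-.153),.116],1.48)
```

```text
tin [319.2249  10.2919] 19 22 209 on table [ 1.1041 -0.2508] in tote(line) [[ 0.4281 -0.2238]]
tin [275.7619 123.0833] 14 16 168 on table [ 0.6903 -0.0915] in tote(line) [[ 0.0329 -0.0599]]
tin [135.0365 187.5114] 17 16 219 on table [0.4745 0.3691] in tote(line) [[-0.1638  0.3898]]
tote floor [ 297  105   52   65 2992] ends line y [-0.1345 -0.3107] mid -0.22260763027583685
pos [ 0.6055 -0.1843  0.2407] yaw 1.41 tilt [-0.0014  0.0004 -1.    ] travel [ 0.0013 -0.0003  0.1247] turn z -0.07
```

View pics/top4.png

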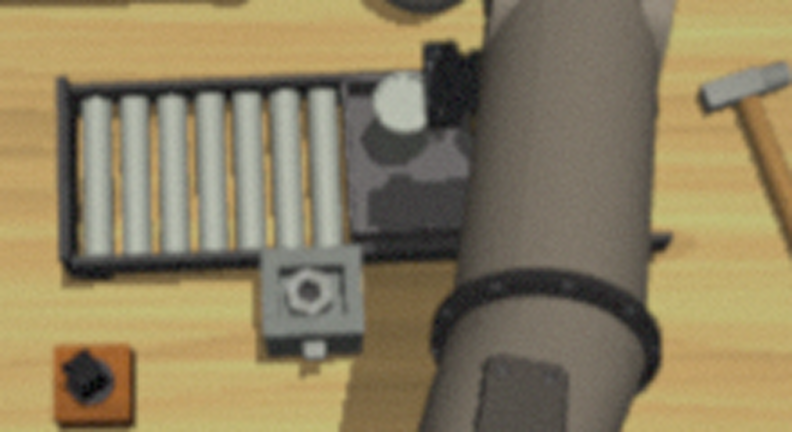

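Request:
step_arm(travel=[[0.001,0,0.02],[0,0,0.03],[0,0,0.03],[0,0,0.02],[0,0,0.015],[0,0,0.008],[0,0,0.002],[0,0,0.002],[0,0,0],[0,0,0]], rot=[[0,0,0],[0,0,0],[0,0,0],[0,0,0],[0,0,0],[0,0,0],[0,0,0],[0,0,0],[0,0,0],[0,0,0]])

```text
time_s: 15.02
tool_pos: [0.6078, -0.1847, 0.1156]
tcp_rot: [0.0, 1.0, 0.012, 0.001]
force: [0.1, 0.2, -2.2]
opening: 0.0555
gripper_force: 20.0
```

Request:
step_arm(travel=[[0,0,0],[0,0,0],[0,0,0],[0,0,-0.02],[0,0,-0.03],[0,0,-0.03],[0,0,-0.03],[0,0,0]], rot=[[0,0,0],[0,0,0],[0,0,0],[0,0,0],[0,0,0],[0,0,0],[0,0,0],[0,0,0]], gripper=0.6)

```text
time_s: 15.68
tool_pos: [0.6099, -0.1852, 0.2309]
tcp_rot: [0.001, 1.0, 0.012, 0.004]
force: [0.3, -0.5, 0.8]
opening: 0.0749
gripper_force: 0.0
```

Request:
step_arm(travel=[[-0.005,-0.02,0],[-0.008,-0.033,0],[-0.008,-0.033,0],[-0.008,-0.035,0],[-0.008,-0.035,0],[-0.008,-0.035,0],[-0.008,-0.035,0],[-0.008,-0.035,0],[-0.008,-0.035,0],[-0.008,-0.035,0]], rot=[[0,0,0],[0,0,0],[0,0,0],[0,0,0],[0,0,0],[0,0,0],[0,0,0],[0,0,0],[0,0,0],[0,0,0]])

```text
time_s: 16.52
tool_pos: [0.5216, 0.146, 0.2248]
tcp_rot: [-0.0, 1.0, 0.012, 0.0]
force: [0.6, -0.3, 0.5]
opening: 0.0752
gripper_force: 0.0
```

Request:
step_arm(travel=[[-0.008,-0.035,0],[-0.008,-0.035,0],[-0.008,-0.035,0],[-0.008,-0.035,0],[-0.005,-0.035,0],[-0.003,-0.025,0],[-0.002,-0.015,0],[0,0,0],[0,0,0]], rot=[[0,0,0],[0,0,0],[0,0,0],[0,0,0],[0,0,0],[0,0,0],[0,0,0],[0,0,0],[0,0,0]])

```text
time_s: 17.27
tool_pos: [0.4747, 0.3589, 0.2244]
tcp_rot: [-0.0, 1.0, 0.013, -0.0]
force: [0.3, -0.8, -0.0]
opening: 0.0756
gripper_force: 0.0
```

Run:
```python
from h import *
c=snap("top"); tins(c); tote(c)
w=snap("wrist","w5.png"); print(proj(w,[[.4744,.3691,.09]]))
goto([.4744,.3691,.058],1.48)
```

```text
tin [319.1134  10.3763] 19 22 194 on table [ 1.1038 -0.2504] in tote(line) [[ 0.4278 -0.2235]]
tin [431.5563  28.8609] 16 21 151 on table [ 1.0286 -0.6382] in tote(line) [[ 0.3456 -0.5956]]
tin [277.0503 123.1256] 17 16 199 on table [ 0.6901 -0.0958] in tote(line) [[ 0.0326 -0.064 ]]
tin [304.5327 122.8744] 17 16 199 on table [ 0.6902 -0.1876] in tote(line) [[ 0.0304 -0.1526]]
tin [126.2486 136.8865] 20 18 185 on table [0.6464 0.4054] in tote(line) [[0.0029 0.4205]]
tin [306.0857 141.9   ] 17 16 210 on table [ 0.624  -0.1909] in tote(line) [[-0.0336 -0.1541]]
tote floor [261 121  37  38 838] ends line y [-0.0121 -0.1374] mid -0.07475188088803074
[[247.0948 183.9345]]
pos [0.4754 0.3573 0.2245] yaw 1.34 tilt [ 0.0002 -0.0004 -1.    ] travel [-0.0007 -0.0119  0.1665] turn z -0.14
```

View pics/w5.png

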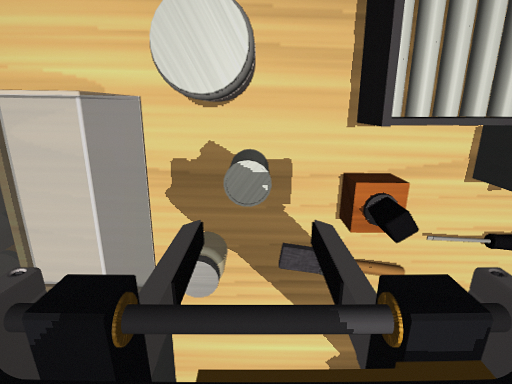

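Request:
step_arm(travel=[[-0.001,-0.012,0.02],[0,0,0.037],[0,0,0.037],[0,0,0.037],[0,0,0.024],[0,0,0.011],[0,0,0],[0,0,0]], rot=[[0,0,0],[0,0,0],[0,0,0],[0,0,0],[0,0,0],[0,0,0],[0,0,0],[0,0,0]])

```text
time_s: 18.03
tool_pos: [0.4743, 0.3701, 0.0594]
tcp_rot: [-0.0, 1.0, 0.012, 0.0]
force: [-0.4, -0.4, 0.4]
opening: 0.0753
gripper_force: 0.0
```

Request:
step_arm(travel=[[0,0,0],[0,0,0],[0,0,0],[0,0,0]], rot=[[0,0,0],[0,0,0],[0,0,0],[0,0,0]], gripper=-1)

```text
time_s: 18.37
tool_pos: [0.4743, 0.3706, 0.0598]
tcp_rot: [-0.0, 1.0, 0.012, 0.001]
force: [-0.1, -2.2, 8.8]
opening: 0.0557
gripper_force: 20.0
```

Request:
step_arm(travel=[[0,0,-0.02],[0,0,-0.035],[0,0,-0.035],[0,0,-0.035],[0,0,-0.035],[0,0,-0.024],[0,0,0],[0,0,0]], rot=[[0,0,0],[0,0,0],[0,0,0],[0,0,0],[0,0,0],[0,0,0],[0,0,0],[0,0,0]])

```text
time_s: 19.03
tool_pos: [0.4741, 0.3707, 0.244]
tcp_rot: [-0.001, 1.0, 0.012, 0.001]
force: [0.5, -0.6, -3.3]
opening: 0.0557
gripper_force: 20.0
```

Request:
step_arm(travel=[[0.004,0.016,0],[0.008,0.03,0],[0.008,0.034,0],[0.008,0.034,0],[0.009,0.034,0],[0.009,0.034,0],[0.009,0.034,0],[0.009,0.034,0],[0.009,0.034,0],[0.009,0.034,0]], rot=[[0,0,0],[0,0,0],[0,0,0],[0,0,0],[0,0,0],[0,0,0],[0,0,0],[0,0,0],[0,0,0],[0,0,0]])

```text
time_s: 19.87
tool_pos: [0.5628, 0.0525, 0.2411]
tcp_rot: [0.0, 1.0, 0.012, -0.001]
force: [-0.2, 0.1, -1.8]
opening: 0.0559
gripper_force: 20.0
```

Request:
step_arm(travel=[[0.009,0.034,0],[0.009,0.034,0],[0.008,0.034,0],[0.006,0.026,0],[0.004,0.015,0],[0,0.006,0],[0,0,0],[0,0,0]], rot=[[0,0,0],[0,0,0],[0,0,0],[0,0,0],[0,0,0],[0,0,0],[0,0,0],[0,0,0]])

```text
time_s: 20.53
tool_pos: [0.6025, -0.0928, 0.2415]
tcp_rot: [-0.0, 1.0, 0.012, -0.001]
force: [-1.0, 0.9, -1.2]
opening: 0.0561
gripper_force: 20.0
```

Run:
```python
from h import *
c=snap("top"); tins(c); tote(c)
goto([*W(-.034,-.063),.114],1.48)
```

```text
tin [105.4811  31.9946] 21 20 185 on table [1.0271 0.4941] in tote(line) [[0.3723 0.4966]]
tote floor [ 267  105   51   65 3043] ends line y [-0.0327 -0.2057] mid -0.11921922821232371
pos [ 0.6026 -0.0922  0.2419] yaw 1.48 tilt [-0.001   0.0007 -1.    ] travel [0.0018 0.0019 0.1279] turn z 0.0
```

Request:
step_arm(travel=[[0.002,0.002,0.02],[0,0,0.03],[0,0,0.03],[0,0,0.02],[0,0,0.015],[0,0,0.008],[0,0,0.002],[0,0,0.002],[0,0,0],[0,0,0]], rot=[[0,0,0],[0,0,0],[0,0,0],[0,0,0],[0,0,0],[0,0,0],[0,0,0],[0,0,0],[0,0,0],[0,0,0]])

```text
time_s: 21.42
tool_pos: [0.6057, -0.0954, 0.1165]
tcp_rot: [0.0, 1.0, 0.012, 0.001]
force: [1.2, 0.5, -1.6]
opening: 0.0552
gripper_force: 20.0
```

Request:
step_arm(travel=[[0,0,0],[0,0,0],[0,0,0],[0,0,-0.02],[0,0,-0.03],[0,0,-0.03],[0,0,-0.03],[0,0,0]], rot=[[0,0,0],[0,0,0],[0,0,0],[0,0,0],[0,0,0],[0,0,0],[0,0,0],[0,0,0]], gripper=0.6)

```text
time_s: 22.08
tool_pos: [0.6077, -0.0959, 0.2319]
tcp_rot: [0.0, 1.0, 0.012, 0.004]
force: [1.2, 0.5, -0.1]
opening: 0.075
gripper_force: 0.0
```

Request:
step_arm(travel=[[0.004,0.02,0],[0.006,0.03,0],[0.006,0.033,0],[0.006,0.033,0],[0.005,0.028,0],[0.004,0.022,0],[0.003,0.016,0],[0,0,0],[0,0,0]], rot=[[0,0,0],[0,0,0],[0,0,0],[0,0,0],[0,0,0],[0,0,0],[0,0,0],[0,0,0],[0,0,0]], gripper=-1)

```text
time_s: 22.83
tool_pos: [0.6435, -0.2769, 0.2252]
tcp_rot: [-0.0, 1.0, 0.012, -0.0]
force: [0.0, 1.0, -0.1]
opening: 0.0187
gripper_force: 0.0
```

Run:
```python
from h import *
c=snap("top","top6.png",(165,95,385,215),3.6); tins(c); tote(c)
w=snap("wrist","w6.png")
goto([*W(0,-.245),.068],1.48)
```

```text
tin [276.9415 122.961 ] 17 16 205 on table [ 0.6907 -0.0955] in tote(line) [[ 0.0332 -0.0637]]
tin [278.6619 142.8238] 18 16 210 on table [ 0.6216 -0.1   ] in tote(line) [[-0.0336 -0.0664]]
tin [113.2606 228.117 ] 16 17 188 on table [0.3427 0.4328] in tote(line) [[-0.2893  0.4546]]
tote floor [327 105  23  45 822] ends line y [-0.2385 -0.3167] mid -0.27757577023197105
tote floor [284 121  12  37 305] ends line y [-0.0901 -0.1307] mid -0.11041434526714793
tote floor [301 121  15  30 335] ends line y [-0.1483 -0.1992] mid -0.1737816572555571
pos [ 0.6438 -0.2752  0.2255] yaw 1.48 tilt [ 0.0001  0.0008 -1.    ] travel [-0.0007 -0.0001  0.1575] turn z -0.0
```

View pics/w6.png

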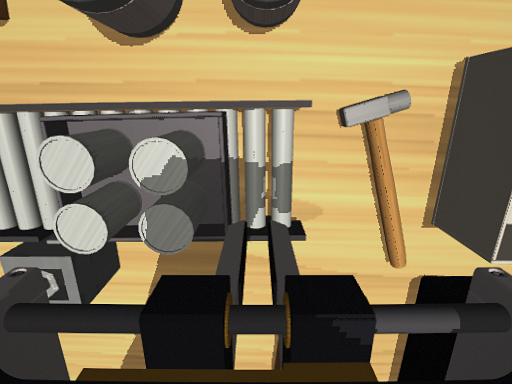

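Request:
step_arm(travel=[[0,0,0.02],[0,0,0.035],[0,0,0.035],[0,0,0.03],[0,0,0.022],[0,0,0.012],[0,0,0.003],[0,0,0],[0,0,0]], rot=[[0,0,0],[0,0,0],[0,0,0],[0,0,0],[0,0,0],[0,0,0],[0,0,0],[0,0,0],[0,0,0]])

```text
time_s: 23.68
tool_pos: [0.6445, -0.2766, 0.0701]
tcp_rot: [0.0, 1.0, 0.012, 0.001]
force: [0.2, -0.3, 0.5]
opening: 0.0007
gripper_force: 0.0
```

Request:
step_arm(travel=[[0,-0.005,0],[0,-0.005,0],[0,-0.003,0],[0,-0.003,0],[0,-0.003,0],[0,-0.003,0],[0,-0.003,0],[0,-0.003,0],[0,-0.003,0],[0,-0.003,0]], rot=[[0,0,0],[0,0,0],[0,0,0],[0,0,0],[0,0,0],[0,0,0],[0,0,0],[0,0,0],[0,0,0],[0,0,0]])

```text
time_s: 24.52
tool_pos: [0.6427, -0.2428, 0.0685]
tcp_rot: [0.0, 1.0, 0.012, 0.0]
force: [0.1, -1.9, 1.1]
opening: 0.0005
gripper_force: 1.2
```

Run:
```python
from h import *
s=telemetry.sense(); print(s["force"],L(s["tool_pos"])); goto([*W(0,.0325),.068],1.48)
```

```text
[ 0.0764 -1.8832  1.1365] [[ 0.0005 -0.2128]]
pos [ 0.6427 -0.2428  0.0685] yaw 1.38 tilt [ 0.     -0.0003 -1.    ] travel [-0.0009 -0.2453  0.0005] turn z -0.1
```

Request:
step_arm(travel=[[0,-0.005,0],[0,-0.007,0],[0,-0.008,0],[0,-0.009,0],[0,-0.009,0],[0,-0.009,0],[0,-0.009,0],[0,-0.009,0],[0,-0.009,0],[0,-0.009,0]], rot=[[0,0,0],[0,0,0],[0,0,0],[0,0,0],[0,0,0],[0,0,0],[0,0,0],[0,0,0],[0,0,0],[0,0,0]])

```text
time_s: 25.35
tool_pos: [0.6405, -0.1587, 0.0684]
tcp_rot: [-0.0, 1.0, 0.012, -0.0]
force: [-2.3, -3.6, 0.8]
opening: 0.0004
gripper_force: 1.8
```

Request:
step_arm(travel=[[0,-0.009,0],[0,-0.009,0],[0,-0.009,0],[0,-0.009,0],[0,-0.009,0],[0,-0.009,0],[0,-0.009,0],[0,-0.009,0],[0,-0.008,0],[0,-0.008,0]], rot=[[0,0,0],[0,0,0],[0,0,0],[0,0,0],[0,0,0],[0,0,0],[0,0,0],[0,0,0],[0,0,0],[0,0,0]])

```text
time_s: 26.18
tool_pos: [0.6385, -0.0709, 0.0685]
tcp_rot: [-0.0, 1.0, 0.012, -0.0]
force: [-1.5, -3.2, -1.3]
opening: 0.0004
gripper_force: 1.5
```

Request:
step_arm(travel=[[0,-0.008,0],[0,-0.007,0],[0,-0.007,0],[0,-0.006,0],[0,-0.006,0],[0,-0.005,0],[0,-0.005,0],[0,-0.004,0],[0,-0.004,0],[0,-0.003,0]], rot=[[0,0,0],[0,0,0],[0,0,0],[0,0,0],[0,0,0],[0,0,0],[0,0,0],[0,0,0],[0,0,0],[0,0,0]])

```text
time_s: 27.02
tool_pos: [0.6373, -0.0163, 0.0686]
tcp_rot: [-0.0, 1.0, 0.012, 0.0]
force: [-1.2, -2.6, 1.0]
opening: 0.0003
gripper_force: 1.3
```

Run:
```python
from h import *
s=telemetry.sense(); print(s["force"],L(s["tool_pos"])); goto([*W(0,.0325),.068],1.48)
c=snap("top","top7.png",(165,95,385,215),3.6); tins(c)
```

```text
[-1.2269 -2.5689  0.9579] [[0.0009 0.0138]]
pos [ 0.6373 -0.0163  0.0686] yaw 1.41 tilt [ 0.0002  0.0002 -1.    ] travel [-0.001  -0.0187  0.0006] turn z -0.07
tin [318.7882  10.6059] 16 22 170 on table [ 1.1029 -0.2493] in tote(line) [[ 0.427  -0.2223]]
tin [203.6482 126.0603] 17 16 199 on table [0.682  0.1492] in tote(line) [[0.0309 0.1725]]
tin [204.9524 145.8381] 17 15 210 on table [0.6133 0.144 ] in tote(line) [[-0.0355  0.1692]]
```

View pics/top7.png

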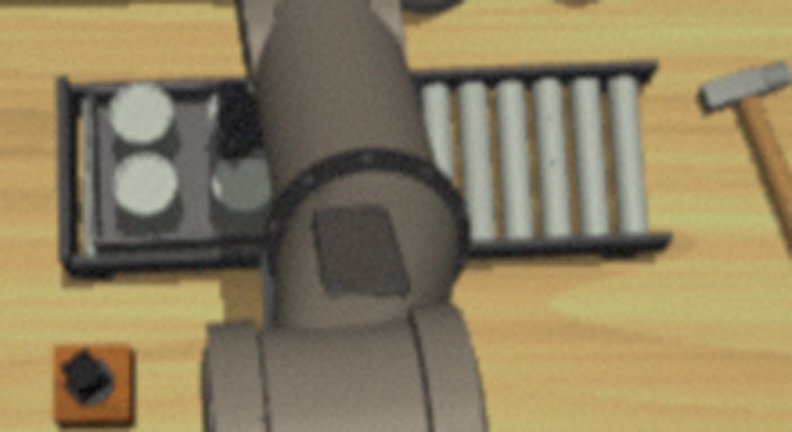

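Request:
step_arm(travel=[[0,-0.003,0],[0,-0.003,0],[0,-0.002,0],[0,-0.002,0],[0,-0.002,0],[0,-0.002,0],[0,-0.001,0],[0,-0.001,0]], rot=[[0,0,0],[0,0,0],[0,0,0],[0,0,0],[0,0,0],[0,0,0],[0,0,0],[0,0,0]])

```text
time_s: 27.73
tool_pos: [0.6369, -0.0006, 0.0686]
tcp_rot: [-0.0, 1.0, 0.012, 0.0]
force: [0.1, -2.2, 2.4]
opening: 0.0002
gripper_force: 1.1
```

Request:
step_arm(travel=[[0,-0.001,0],[0,-0.001,0],[0,-0.001,0]], rot=[[0,0,0],[0,0,0],[0,0,0]])

```text
time_s: 27.98
tool_pos: [0.6368, 0.0022, 0.0686]
tcp_rot: [-0.0, 1.0, 0.012, 0.0]
force: [-0.1, -2.3, 0.7]
opening: 0.0004
gripper_force: 1.2
```

Request:
step_arm(travel=[[0,-0.001,0],[0,0,0]], rot=[[0,0,0],[0,0,0]])

```text
time_s: 28.15
tool_pos: [0.6367, 0.0028, 0.0686]
tcp_rot: [0.0, 1.0, 0.012, 0.0]
force: [-0.3, -4.8, 1.9]
opening: 0.0006
gripper_force: 2.2
```

Request:
step_arm(travel=[[0,-0.001,0],[0,0,0]], rot=[[0,0,0],[0,0,0]])

```text
time_s: 28.32
tool_pos: [0.6367, 0.0028, 0.0686]
tcp_rot: [0.001, 1.0, 0.012, -0.0]
force: [-1.4, -8.9, 2.2]
opening: 0.0001
gripper_force: 4.2
```

Request:
step_arm(travel=[[0,-0.001,0],[0,0,0]], rot=[[0,0,0],[0,0,0]])

```text
time_s: 28.48
tool_pos: [0.6367, 0.0029, 0.0686]
tcp_rot: [0.001, 1.0, 0.011, -0.0]
force: [-1.7, -12.9, 3.2]
opening: 0.0003
gripper_force: 6.1
```

Request:
step_arm(travel=[[0,0.003,0],[0,0.003,0],[0,0.006,0],[0,0.008,0],[0,0,-0.02],[0,0,-0.035],[0,0,-0.035],[0,0,-0.035],[0,0,-0.035],[0,0,-0.02]], rot=[[0,0,0],[0,0,0],[0,0,0],[0,0,0],[0,0,0],[0,0,0],[0,0,0],[0,0,0],[0,0,0],[0,0,0]])

```text
time_s: 29.32
tool_pos: [0.6381, -0.0153, 0.2527]
tcp_rot: [-0.0, 1.0, 0.012, 0.002]
force: [-0.5, -0.5, 0.7]
opening: 0.0008
gripper_force: 0.0
```

Request:
step_arm(travel=[[-0.02,-0.002,0],[-0.035,-0.003,0],[-0.035,-0.003,0],[-0.025,-0.003,0],[-0.015,-0.002,0],[0,0,0],[0,0,0],[0,0,0]], rot=[[0,0,0],[0,0,0],[0,0,0],[0,0,0],[0,0,0],[0,0,0],[0,0,0],[0,0,0]])

```text
time_s: 29.98
tool_pos: [0.5076, -0.0053, 0.2487]
tcp_rot: [-0.0, 1.0, 0.012, 0.0]
force: [0.1, 0.4, -0.0]
opening: 0.0005
gripper_force: 0.0
```

Run:
```python
from h import *
w=snap("wrist","w8.png",(156,110,356,260),4); print(proj(w,[[*W(-.13,.025),.102]]))
np.savez("w8.npz",**{k:np.array(w[k]) for k in ("bgr","intrinsics","D","origin","orientation")})
goto([.4154,.190,.24],1.48); c=snap("top"); tins(c)
```

```text
[[259.5363 182.1844]]
pos [ 0.5077 -0.0052  0.2485] yaw 1.39 tilt [ 0.0003  0.0002 -1.    ] travel [-0.0875 -0.1974  0.0085] turn z -0.09
tin [105.8471  31.7325] 22 21 157 on table [1.0281 0.4929] in tote(line) [[0.3732 0.4954]]
tin [197.7835 126.3093] 17 15 194 on table [0.6813 0.1687] in tote(line) [[0.0307 0.1914]]
tin [198.8252 146.0485] 17 15 206 on table [0.6128 0.1642] in tote(line) [[-0.0355  0.1887]]
```

View pics/w8.png

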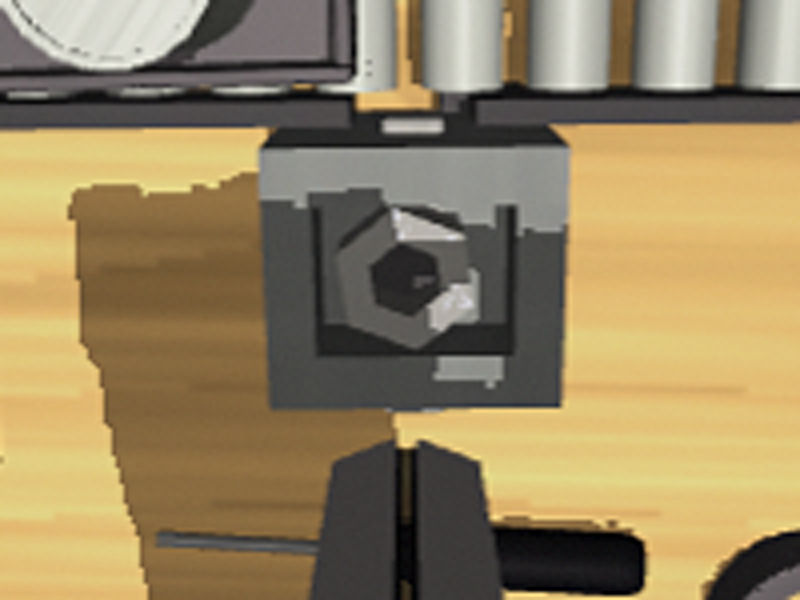

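Request:
step_arm(travel=[[-0.009,-0.02,0],[-0.014,-0.032,0],[-0.014,-0.032,0],[-0.014,-0.032,0],[-0.014,-0.032,0],[-0.012,-0.026,0],[-0.01,-0.023,0],[0,0,0],[0,0,0],[0,0,0]], rot=[[0,0,0],[0,0,0],[0,0,0],[0,0,0],[0,0,0],[0,0,0],[0,0,0],[0,0,0],[0,0,0],[0,0,0]], gripper=0.3)

```text
time_s: 30.92
tool_pos: [0.4157, 0.1894, 0.2483]
tcp_rot: [0.0, 1.0, 0.012, -0.0]
force: [0.1, -0.4, -0.3]
opening: 0.0604
gripper_force: 0.0
```

Run:
```python
from h import *
d=dict(np.load("w8.npz")); g=cv2.cvtColor(d["bgr"],cv2.COLOR_BGR2GRAY)
print(g[172:190,244:272:2])
for t in (45,55,65):
    m=(g<t).astype(np.uint8); m[:168]=0;m[194:]=0;m[:,:246]=0;m[:,270:]=0
    n,l,st,ce=cv2.connectedComponentsWithStats(m); i=l[182,256]
    if i==0: print(t,"none"); continue
    k=cv2.findContours((l==i).astype(np.uint8),0,1)[0][0].reshape(-1,2)
    hull=cv2.convexHull(k).reshape(-1,2); P=cast(d,hull,.102)[:,:2]
    ctr=cast(d,[ce[i]],.102); pl=L(P); (cx,cy),r=cv2.minEnclosingCircle(pl.astype(np.float32))
    print(t,st[i],"ctr line",L(ctr),"circ",cx,cy,r); q=pl-[cx,cy]; print(np.c_[np.degrees(np.arctan2(q[:,1],q[:,0])),np.hypot(*q.T)*1000].T)
w=snap("wrist","w9.png",(156,80,356,230),4); goto([.4154,.190,.24],1.48)
print(proj(w,[[.4154,.190,.119],[.4154,.190,.056]]))
np.savez("w9.npz",**{k:np.array(w[k]) for k in ("bgr","intrinsics","D","origin","orientation")})
```

```text
[[ 93  97  96  96  86  44  35  40  61  90  96  94  94  93]
 [ 96  93  94  96  59  37  38  37  38  47  88  96  95  95]
 [ 96  95  95  89  38  38  37  40  39  38  52  96  93  93]
 [ 94  94  97  49  38  38  38  37  39  40  43  95  94  93]
 [ 94  94  67  39  41  39  40  37  37  39  36  96  94  96]
 [ 94  96  65  39  40  37  37  38  40  37  34  97  94  93]
 [ 93  94  75  37  38  40  39  37  37  36  33  87  91  93]
 [ 93  92  76  38  35  39  39  36  76  75  61  81  94  92]
 [ 94  96  78  38  38  40  37  40  79  75  52  81  91  87]
 [ 95  94  86  38  36  37  39  37  78  41  40  79 134 194]
 [ 94  95  84  40  41  38  38  38  42  42  44  67 141 186]
 [ 95  92  89  40  44  44  40  39  41  44  39 123 181 180]
 [ 94  92  95  41  44  43  44  43  42  42  69 178 197 180]
 [ 92  92  96  40  43  41  43  41  46  38 138 184 196 181]
 [ 93  94  92  73  48  43  42  43  42  93 179 182 194 188]
 [ 93  91  91  91  88  47  43  43  52  92 180 182 177 176]
 [ 93  94  92  92  94  92  67  41  78  89 179 176 175 177]
 [ 94  93  92  93  92  94  92  86  95  88 178 174 178 166]]
45 [249 171  16  18 186] ctr line [[-
[... 573 characters left out ...]
5.9346   12.3884]
 [  10.4378    9.9984   10.7796    9.6374   10.5701   10.8313   10.5468
     9.9524   10.7796   10.0246   10.4369    9.9858   10.694 ]]
65 [249 171  17  18 223] ctr line [[-0.1266  0.0284]] circ -0.12676070630550385 0.02801266312599182 0.01086252462118864
[[  -0.0479  -21.0521  -50.6942  -78.6747 -114.055  -167.3161  179.7197
   137.5882  128.3925  107.1419   65.1127   27.0396   12.6839]
 [  10.4923    9.9298   10.7607    9.7313   10.4848   10.7625   10.4921
    10.782    10.7992   10.074    10.5225   10.4341   10.7625]]
pos [0.4157 0.1891 0.2483] yaw 1.33 tilt [-0.0005 -0.0001 -1.    ] travel [-0.0003 -0.0009  0.0083] turn z -0.15
[[256.3745 184.869 ]
 [256.3937 172.4041]]
```

View pics/w9.png

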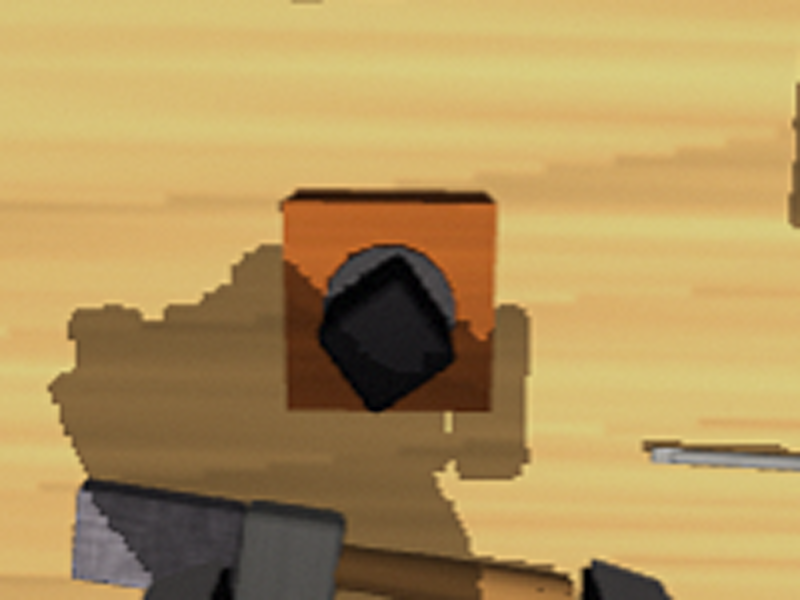

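Run:
```python
from h import *
d=dict(np.load("w9.npz"))
g=cv2.cvtColor(d["bgr"],cv2.COLOR_BGR2GRAY); m=(g<50).astype(np.uint8); m[:140]=0;m[185:]=0;m[:,:233]=0;m[:,273:]=0
k=max(cv2.findContours(m,0,1)[0],key=cv2.contourArea); r=cv2.minAreaRect(k); print(r,cv2.boxPoints(r))
ap=cv2.approxPolyDP(k,4,True).reshape(-1,2); print("approx",ap.tolist())
K=np.array([[398,262],[322,327],[377,410],[453,352]])/4+[156,80]
P=cast(d,K,.119)[:,:2]; print(P,P.mean(0)); e=np.roll(P,-1,0)-P; print(np.degrees(np.arctan2(e[:,1],e[:,0]))%90, np.hypot(*e.T))
F=np.array([[286,200],[495,203],[490,410],[288,410]])/4+[156,80]; Q=cast(d,F,.056)[:,:2]; print("rest",Q,Q.mean(0))
s=telemetry.sense(); print(s["q"])
```

```text
((252.1649627685547, 163.3096466064453), (40.112091064453125, 37.9034309387207), 85.91438293457031) [[231.8325 144.6548]
 [269.6396 141.9543]
 [272.4974 181.9645]
 [234.6903 184.665 ]]
approx [[233, 159], [240, 172], [234, 175], [240, 173], [247, 182], [261, 176], [272, 182], [272, 175], [265, 173], [270, 161], [255, 143]]
[[0.4601 0.192 ]
 [0.4416 0.2127]
 [0.418  0.197 ]
 [0.4353 0.176 ]] [0.4387 0.1944]
[41.7133 33.6493 39.4557 32.7571] [0.0278 0.0283 0.0272 0.0294]
rest [[0.4709 0.2287]
 [0.4715 0.1609]
 [0.4019 0.1594]
 [0.4004 0.2285]] [0.4362 0.1944]
[-0.2396  0.0408 -0.3348  2.0031  0.0149  1.1005 -2.1285]
```

Request:
step_arm(travel=[[0.01,-0.002,0],[0.01,-0.002,0],[0,0,0],[0,0,0],[0,0,0],[0,0,0],[0,0,0],[0,0,0],[0,0,0],[0,0,0]], rot=[[0,0,0],[0,0,0],[0,0,6.8],[0,0,6.8],[0,0,6.8],[0,0,6.8],[0,0,6.8],[0,0,6.8],[0,0,6.8],[0,0,6.8]], gripper=0.6)

```text
time_s: 31.8
tool_pos: [0.4399, 0.1892, 0.2435]
tcp_rot: [0.007, 0.955, -0.297, -0.001]
force: [0.2, 0.1, 0.8]
opening: 0.0749
gripper_force: 0.0
```

Request:
step_arm(travel=[[0,0,0],[0,0,0]], rot=[[0,0,0],[0,0,0]])

```text
time_s: 31.97
tool_pos: [0.4386, 0.1912, 0.2435]
tcp_rot: [0.007, 0.955, -0.295, -0.001]
force: [-0.1, 0.0, -0.2]
opening: 0.0752
gripper_force: 0.0
```

Run:
```python
from h import *
w=snap("wrist","w10.png"); goto([.4370,.1944,.085],-53); print(telemetry.sense()["q"])
print(proj(w,[[.4387,.1944,.119],[.436,.194,.119]]))
```

```text
pos [0.4386 0.1911 0.2437] yaw -34.33 tilt [-0.0058 -0.0128 -0.9999] travel [-0.0036 -0.0041  0.1586] turn z 18.67
[-0.5973  0.0707  0.0482  1.9809  0.005   1.1017 -2.7215]
[[253.7686 187.5399]
 [255.4218 189.2435]]
```

View pics/w10.png

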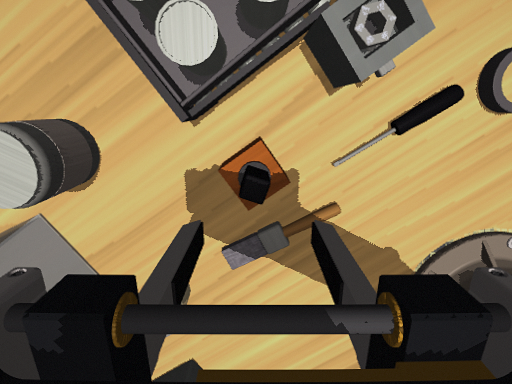

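Request:
step_arm(travel=[[0,0,0],[0,0,0],[0,0,0],[0,0,0],[0,0,0],[0,0,0],[0,0,0],[0,0,0],[0,0,0],[0,0,0]], rot=[[0,0,-7],[0,0,-7],[0,0,-7],[0,0,-7],[0,0,-7],[0,0,-7],[0,0,-7],[0,0,-7],[0,0,-7],[0,0,-7]])

```text
time_s: 32.85
tool_pos: [0.4388, 0.1897, 0.2438]
tcp_rot: [0.005, 0.951, 0.308, -0.005]
force: [0.2, -0.7, -0.3]
opening: 0.0755
gripper_force: 0.0
```

Request:
step_arm(travel=[[0,0,0],[0,0,0],[0,0,0],[0,0,0],[0,0,0],[0,0,0],[0,0,0],[0,0,0],[0,0,0],[0,0,0]], rot=[[0,0,-7],[0,0,-7],[0,0,-7],[0,0,-7],[0,0,-7],[0,0,-7],[0,0,-7],[0,0,-7],[0,0,-7],[0,0,-7]])

```text
time_s: 33.68
tool_pos: [0.4388, 0.1898, 0.2438]
tcp_rot: [0.001, 0.603, 0.798, -0.007]
force: [0.8, -0.2, -0.2]
opening: 0.0752
gripper_force: 0.0
```

Request:
step_arm(travel=[[0,0,0],[0,0,0],[0,0,0],[0,0,0],[0,0,0]], rot=[[0,0,-7],[0,0,-7],[0,0,-7],[0,0,0],[0,0,0]])

```text
time_s: 34.1
tool_pos: [0.4388, 0.1897, 0.2438]
tcp_rot: [0.0, 0.452, 0.892, -0.007]
force: [0.1, -0.6, 1.5]
opening: 0.0753
gripper_force: 0.0
```

Run:
```python
from h import *
goto([.4370,.1944,.085],127); s=telemetry.sense();print(s["q"],rot(s["tcp_rot"]).as_matrix())
```

```text
pos [0.4388 0.1897 0.2438] yaw 126.28 tilt [-0.0057 -0.0124 -0.9999] travel [0.0059 0.0032 0.1587] turn z -0.72
[-0.4748  0.0752 -0.078   1.9751  0.015   1.103   0.0737] [[-0.5917  0.8062 -0.0057]
 [ 0.8062  0.5916 -0.0124]
 [-0.0066 -0.012  -0.9999]]
```

Request:
step_arm(travel=[[0.006,0.003,0],[0,0,0.02],[0,0,0.037],[0,0,0.037],[0,0,0.037],[0,0,0.022],[0,0,0.01],[0,0,0],[0,0,0]], rot=[[-0.69,0.38,-0.7],[0,0,0],[0,0,0],[0,0,0],[0,0,0],[0,0,0],[0,0,0],[0,0,0],[0,0,0]])

```text
time_s: 34.85
tool_pos: [0.4375, 0.1972, 0.0813]
tcp_rot: [-0.0, 0.445, 0.896, 0.0]
force: [0.7, 0.7, 0.4]
opening: 0.0753
gripper_force: 0.0
```

Request:
step_arm(travel=[[0,0,0],[0,0,0],[0,0,0],[0,0,0],[0,0,0],[0,0,0],[0,0,0]], rot=[[0,0,0],[0,0,0],[0,0,0],[0,0,0],[0,0,0],[0,0,0],[0,0,0]], gripper=-1, newtons=8)

```text
time_s: 35.43
tool_pos: [0.4371, 0.1968, 0.0807]
tcp_rot: [-0.0, 0.444, 0.896, -0.0]
force: [-1.1, -1.3, 0.5]
opening: 0.0321
gripper_force: 0.8
```

Run:
```python
from h import *
goto([.4370,.1944,.080],127); s=telemetry.sense();print(s["force"],s["opening"])
```

```text
pos [0.4371 0.1968 0.0807] yaw 127.26 tilt [-0.0002 -0.0001 -1.    ] travel [-0.0019 -0.0016  0.0007] turn z 0.26
[-1.0527 -1.2748  0.4851] 0.03206307869400296
```

Request:
step_arm(travel=[[0,0,0],[0,0,0],[0,0,0],[0,0,0],[0,0,0]], rot=[[0,0,0],[0,0,0],[0,0,0],[0,0,0],[0,0,0]])

```text
time_s: 35.85
tool_pos: [0.4371, 0.1968, 0.0807]
tcp_rot: [-0.0, 0.444, 0.896, -0.0]
force: [-2.1, -1.2, 5.8]
opening: 0.0301
gripper_force: 8.0
```

Run:
```python
from h import *
w=snap("wrist","w11.png",(156,130,356,280),4); s=telemetry.sense();print(s["force"],s["opening"],s["gripper_force"])
goto([.4370,.1944,.080],127)
```

```text
[-3.1773 -2.3985  5.4854] 0.029750531623127154 8.000361397862434
pos [0.4371 0.1968 0.0807] yaw 127.26 tilt [-0.0004 -0.0002 -1.    ] travel [-0.0018 -0.0015  0.0007] turn z 0.26
```

View pics/w11.png

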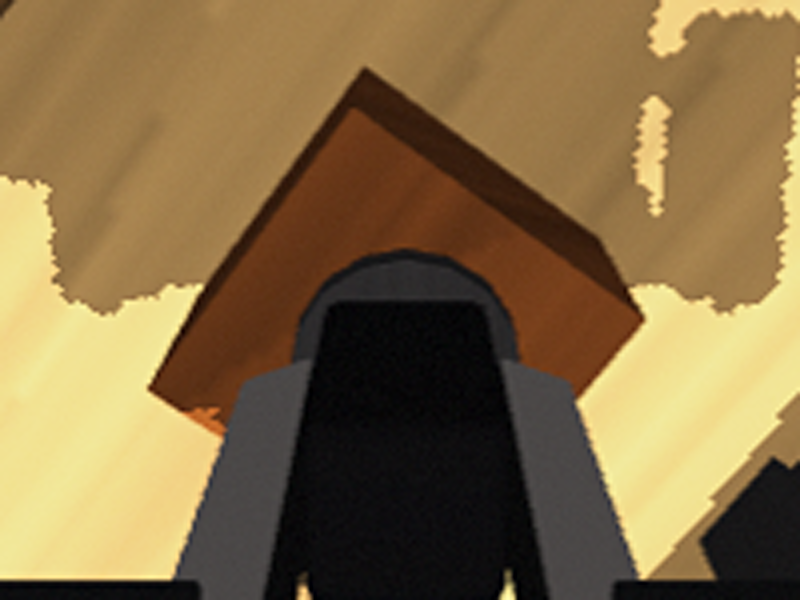

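Request:
step_arm(travel=[[0,0,0],[0,0,0],[0,0,0],[0,0,0],[0,0,0],[0,0,0],[0,0,0]], rot=[[0,0,0],[0,0,0],[0,0,0],[0,0,0],[0,0,-6],[0,0,-7],[0,0,-7]], gripper=0.5)

```text
time_s: 36.48
tool_pos: [0.4371, 0.197, 0.0806]
tcp_rot: [-0.0, 0.279, 0.96, -0.0]
force: [0.2, 0.2, -0.2]
opening: 0.0698
gripper_force: 0.0
```

Request:
step_arm(travel=[[0,0,0],[0,0,0],[0,0,0],[0,0,0],[0,0,0],[0,0,0],[0,0,0],[0,0,0],[0,0,0],[0,0,0]], rot=[[0,0,-7],[0,0,-7],[0,0,-7],[0,0,-7],[0,0,-7],[0,0,-7],[0,0,-7],[0,0,-7],[0,0,-7],[0,0,-7]])

```text
time_s: 37.32
tool_pos: [0.4372, 0.1969, 0.0806]
tcp_rot: [-0.0, -0.322, 0.947, 0.0]
force: [-0.3, -1.1, -0.0]
opening: 0.0706
gripper_force: 0.0
```

Request:
step_arm(travel=[[0,0,0],[0,0,0],[0,0,0],[0,0,0],[0,0,0],[0,0,0],[0,0,0],[0,0,0],[0,0,0],[0,0,0]], rot=[[0,0,0],[0,0,0],[0,0,0],[0,0,0],[0,0,0],[0,0,0],[0,0,0],[0,0,0],[0,0,0],[0,0,0]], gripper=-1, newtons=8)

```text
time_s: 38.15
tool_pos: [0.4371, 0.1969, 0.0806]
tcp_rot: [-0.0, -0.319, 0.948, 0.0]
force: [-0.6, 0.4, 0.5]
opening: 0.0302
gripper_force: 8.0
```

Request:
step_arm(travel=[[0,0,0],[0,0,0],[0,0,0],[0,0,0]], rot=[[0,0,0],[0,0,0],[0,0,0],[0,0,0]], newtons=40)

```text
time_s: 38.48
tool_pos: [0.4371, 0.1969, 0.0806]
tcp_rot: [-0.0, -0.319, 0.948, 0.0]
force: [-1.3, 1.2, 1.1]
opening: 0.0301
gripper_force: 40.0
```

Run:
```python
from h import *
goto([.4370,.1944,.080],217); s=telemetry.sense();print(s["force"],s["opening"],s["q"])
w=snap("wrist"); P=[[*s["tool_pos"][:2],.119]]; print(proj(w,P))
c=snap("top"); tins(c)
```

```text
pos [0.4371 0.1969 0.0806] yaw -142.74 tilt [-0.0003  0.0001 -1.    ] travel [ 0.0016 -0.002   0.0006] turn z -359.74
[-1.295   1.1675  1.102 ] 0.030087437797503672 [-0.2259  0.298  -0.3811  2.1295  0.1622  0.7411  1.5094]
[[258.6871 259.5868]]
tin [105.7906  31.801 ] 21 21 191 on table [1.0278 0.493 ] in tote(line) [[0.373  0.4956]]
tin [197.8878 126.2092] 17 16 196 on table [0.6816 0.1684] in tote(line) [[0.031 0.191]]
tin [225.3878 125.9694] 17 16 196 on table [0.6817 0.0767] in tote(line) [[0.0288 0.1026]]
tin [226.3333 144.981 ] 17 16 210 on table [0.6157 0.0733] in tote(line) [[-0.035   0.1009]]
tin [198.7816 146.0534] 17 15 206 on table [0.6128 0.1644] in tote(line) [[-0.0355  0.1889]]
```

Request:
step_arm(travel=[[0,0,-0.01],[0,0,-0.02],[0,0,-0.03],[0,0,-0.035],[0,0,-0.03],[0,0,-0.015],[0,0,0],[0,0,0]], rot=[[0,0,0],[0,0,0],[0,0,0],[0,0,0],[0,0,0],[0,0,0],[0,0,0],[0,0,0]])

```text
time_s: 39.25
tool_pos: [0.4374, 0.1967, 0.2213]
tcp_rot: [0.001, -0.319, 0.948, -0.0]
force: [-0.3, 0.1, -2.9]
opening: 0.0294
gripper_force: 40.0
```

Request:
step_arm(travel=[[0.006,-0.02,0],[0.01,-0.03,0],[0.01,-0.03,0],[0.01,-0.032,0],[0.01,-0.032,0],[0.01,-0.03,0],[0.006,-0.02,0],[0.004,-0.01,0],[0,0,0],[0,0,0]], rot=[[0,0,0],[0,0,0],[0,0,0],[0,0,0],[0,0,0],[0,0,0],[0,0,0],[0,0,-3.2],[0,0,0],[0,0,0]])

```text
time_s: 40.08
tool_pos: [0.5073, -0.0057, 0.2193]
tcp_rot: [-0.001, -0.345, 0.939, 0.0]
force: [-0.4, 0.6, -2.4]
opening: 0.0295
gripper_force: 40.0
```

Run:
```python
from h import *
goto([*W(-.128,.028),.18],-139.5); s=telemetry.sense();print(s["force"],s["opening"],s["q"])
```

```text
pos [ 0.5073 -0.0057  0.2193] yaw -139.65 tilt [-0.0027  0.     -1.    ] travel [-0.0008 -0.0003  0.0392] turn z -0.15
[-0.4369  0.6253 -2.3608] 0.029534382945729715 [ 0.0892  0.1516 -0.2261  1.9458  0.0386  1.051   2.1214]
```

Request:
step_arm(travel=[[0,0,0.01],[0,0,0.015],[0,0,0.012],[0,0,0.006],[0,0,0],[0,0,0]], rot=[[0,0,0],[0,0,0],[0,0,0],[0,0,0],[0,0,0],[0,0,0]])

```text
time_s: 40.58
tool_pos: [0.5079, -0.0048, 0.1773]
tcp_rot: [-0.0, -0.346, 0.938, 0.0]
force: [0.5, 0.9, -1.2]
opening: 0.0298
gripper_force: 40.0
```

Request:
step_arm(travel=[[0,0,0.002],[0,0,0.001],[0,0,0.001],[0,0,0.001],[0,0,0]], rot=[[0,0,0],[0,0,0],[0,0,0],[0,0,0],[0,0,0]])

```text
time_s: 41.0
tool_pos: [0.5081, -0.0055, 0.1726]
tcp_rot: [-0.0, -0.346, 0.938, 0.0]
force: [-0.3, -0.6, -2.5]
opening: 0.0298
gripper_force: 40.0
```

Run:
```python
from h import *
goto([*W(-.128,.028),.1716],-139.5); s=telemetry.sense();print(s["force"],s["torque"],L(s["tool_pos"]))
```

```text
pos [ 0.5081 -0.0055  0.1726] yaw -139.54 tilt [-0.0001 -0.     -1.    ] travel [0.0001 0.0001 0.001 ] turn z -0.04
[-0.2928 -0.6181 -2.5198] [ 0.1    -0.0968 -0.0241] [[-0.1279  0.028 ]]
```

Request:
step_arm(travel=[[0,0,0.001],[0,0,0.001],[0,0,0]], rot=[[0,0,0],[0,0,0],[0,0,0]])

```text
time_s: 41.25
tool_pos: [0.5081, -0.0055, 0.1705]
tcp_rot: [-0.0, -0.346, 0.938, 0.0]
force: [0.5, -0.2, -1.4]
opening: 0.0295
gripper_force: 40.0
```

Request:
step_arm(travel=[[0,0,0.001],[0,0,0.001],[0,0,0]], rot=[[0,0,0],[0,0,0],[0,0,0]])

```text
time_s: 41.5
tool_pos: [0.508, -0.0055, 0.1684]
tcp_rot: [-0.0, -0.346, 0.938, 0.0]
force: [-1.0, 0.4, -1.5]
opening: 0.0299
gripper_force: 40.0
```

Run:
```python
from h import *
goto([*W(-.128,.028),.1716],-139.5); s=telemetry.sense();print(s["force"],s["torque"],L(s["tool_pos"]))
```

```text
pos [ 0.508  -0.0055  0.1684] yaw -139.54 tilt [-0.0005 -0.0001 -1.    ] travel [-0.      0.0001 -0.0032] turn z -0.04
[-0.973   0.388  -1.5471] [ 0.0859 -0.0786 -0.0065] [[-0.128   0.0279]]
```

Request:
step_arm(travel=[[0,0,0.001],[0,0,0.001],[0,0,0]], rot=[[0,0,0],[0,0,0],[0,0,0]])

```text
time_s: 41.75
tool_pos: [0.508, -0.0055, 0.1664]
tcp_rot: [-0.0, -0.346, 0.938, 0.0]
force: [-0.7, -0.1, -2.4]
opening: 0.0296
gripper_force: 40.0
```

Request:
step_arm(travel=[[0,0,0.001],[0,0,0.001],[0,0,0]], rot=[[0,0,0],[0,0,0],[0,0,0]])

```text
time_s: 42.0
tool_pos: [0.508, -0.0054, 0.1644]
tcp_rot: [-0.0, -0.346, 0.938, 0.0]
force: [-0.9, -0.2, -1.5]
opening: 0.0298
gripper_force: 40.0
```

Run:
```python
from h import *
goto([*W(-.128,.028),.1716],-139.5); s=telemetry.sense();print(s["force"],s["torque"],L(s["tool_pos"]))
```

```text
pos [ 0.508  -0.0054  0.1644] yaw -139.53 tilt [-0.0005 -0.0001 -1.    ] travel [-0.      0.     -0.0072] turn z -0.03
[-0.8767 -0.2477 -1.4509] [ 0.1242 -0.1108  0.0055] [[-0.128  0.028]]
```

Request:
step_arm(travel=[[0,0,0.001],[0,0,0.001],[0,0,0.001],[0,0,0.001],[0,0,0.001],[0,0,0.001],[0,0,0]], rot=[[0,0,0],[0,0,0],[0,0,0],[0,0,0],[0,0,0],[0,0,0],[0,0,0]])

```text
time_s: 42.58
tool_pos: [0.508, -0.0054, 0.1584]
tcp_rot: [-0.0, -0.346, 0.938, 0.0]
force: [0.4, 0.2, -2.0]
opening: 0.0299
gripper_force: 40.0
```

Request:
step_arm(travel=[[0,0,0.001],[0,0,0.001],[0,0,0.001],[0,0,0.001],[0,0,0.001],[0,0,0.001],[0,0,0]], rot=[[0,0,0],[0,0,0],[0,0,0],[0,0,0],[0,0,0],[0,0,0],[0,0,0]])

```text
time_s: 43.17
tool_pos: [0.508, -0.0055, 0.1524]
tcp_rot: [-0.0, -0.346, 0.938, 0.0]
force: [-0.2, -0.1, -1.5]
opening: 0.0298
gripper_force: 40.0
```

Run:
```python
from h import *
goto([*W(-.128,.028),.1496],-139.5); s=telemetry.sense();print(s["force"],s["torque"],L(s["tool_pos"]))
```

```text
pos [ 0.508  -0.0055  0.1524] yaw -139.54 tilt [-0.0005 -0.0001 -1.    ] travel [-0.      0.0001  0.0028] turn z -0.04
[-0.2068 -0.1464 -1.4879] [ 0.1296 -0.1701 -0.0448] [[-0.128   0.0279]]
```

Request:
step_arm(travel=[[0,0,0],[0,0,0],[0,0,0],[0,0,0],[0,0,0],[0,0,0],[0,0,0],[0,0,0],[0,0,0],[0,0,0]], rot=[[0,0,4.5],[0,0,4.5],[0,0,4.5],[0,0,4.5],[0,0,4.5],[0,0,4.5],[0,0,4.5],[0,0,4.5],[0,0,4.5],[0,0,4.5]])

```text
time_s: 44.0
tool_pos: [0.5081, -0.0051, 0.1526]
tcp_rot: [-0.0, 0.041, 0.999, 0.0]
force: [-0.2, 1.3, -1.9]
opening: 0.03
gripper_force: 40.0
```

Run:
```python
from h import *
goto([*W(-.128,.028),.1524],None); s=telemetry.sense();print(s["force"],s["torque"],L(s["tool_pos"]),s["q"])
c=snap("top"); tins(c)
```

```text
pos [ 0.5081 -0.0051  0.1526] yaw 175.26 tilt [-0.0004  0.0003 -1.    ] travel [ 0.     -0.0003  0.0002] turn z None
[-0.2233  1.2911 -1.9434] [ 0.5573 -0.0595  0.068 ] [[-0.128   0.0283]] [-0.0166  0.219  -0.1138  2.0232  0.031   0.9014  1.3412]
tin [197.8135 126.2487] 17 15 193 on table [0.6815 0.1686] in tote(line) [[0.0309 0.1913]]
tin [198.7794 146.0441] 17 15 204 on table [0.6128 0.1644] in tote(line) [[-0.0355  0.1889]]
```

Request:
step_arm(travel=[[0,0,0],[0,0,0],[0,0,0],[0,0,0],[0,0,0],[0,0,0],[0,0,0],[0,0,0],[0,0,0],[0,0,0]], rot=[[0,0,4.5],[0,0,4.5],[0,0,4.5],[0,0,4.5],[0,0,4.5],[0,0,4.5],[0,0,4.5],[0,0,4.5],[0,0,4.5],[0,0,4.5]])

```text
time_s: 44.88
tool_pos: [0.508, -0.0052, 0.1526]
tcp_rot: [-0.0, 0.42, 0.908, -0.0]
force: [-1.0, 2.3, -2.2]
opening: 0.0295
gripper_force: 40.0
```

Request:
step_arm(travel=[[0,0,0],[0,0,0],[0,0,0],[0,0,0],[0,0,0],[0,0,0],[0,0,0],[0,0,0],[0,0,0],[0,0,0]], rot=[[0,0,4.5],[0,0,4.5],[0,0,4.5],[0,0,4.5],[0,0,4.5],[0,0,4.5],[0,0,4.5],[0,0,4.5],[0,0,4.5],[0,0,4.5]])

```text
time_s: 45.72
tool_pos: [0.5079, -0.0053, 0.1526]
tcp_rot: [-0.0, 0.735, 0.678, -0.0]
force: [-1.7, 1.5, -2.0]
opening: 0.0298
gripper_force: 40.0
```

Run:
```python
from h import *
goto([*W(-.128,.028),.1524],None); s=telemetry.sense();print(s["force"],s["torque"],L(s["tool_pos"]),s["q"])
```

```text
pos [ 0.5079 -0.0053  0.1526] yaw 85.37 tilt [-0.0008  0.0001 -1.    ] travel [-0.0001  0.0001  0.0002] turn z None
[-1.657   1.4871 -1.9848] [0.3145 0.3511 0.04  ] [[-0.1281  0.0281]] [-0.2099  0.2136  0.1067  2.0344 -0.0291  0.8957 -0.1681]
```

Request:
step_arm(travel=[[0,0,0],[0,0,0],[0,0,0],[0,0,0],[0,0,0],[0,0,0],[0,0,0],[0,0,0],[0,0,0],[0,0,0]], rot=[[0,0,4.5],[0,0,4.5],[0,0,4.5],[0,0,4.5],[0,0,4.5],[0,0,4.5],[0,0,4.5],[0,0,4.5],[0,0,4.5],[0,0,4.5]])

```text
time_s: 46.55
tool_pos: [0.5078, -0.0052, 0.1526]
tcp_rot: [-0.0, 0.939, 0.345, -0.0]
force: [-1.7, 1.7, -1.7]
opening: 0.0302
gripper_force: 40.0
```

Request:
step_arm(travel=[[0,0,0],[0,0,0],[0,0,0],[0,0,0],[0,0,0],[0,0,0],[0,0,0],[0,0,0],[0,0,0],[0,0,0]], rot=[[0,0,4.5],[0,0,4.5],[0,0,4.5],[0,0,4.5],[0,0,4.5],[0,0,4.5],[0,0,4.5],[0,0,4.5],[0,0,4.5],[0,0,4.5]])

```text
time_s: 47.38
tool_pos: [0.5078, -0.0052, 0.1526]
tcp_rot: [-0.0, 0.999, -0.04, -0.0]
force: [-2.6, 1.1, -0.2]
opening: 0.0297
gripper_force: 40.0
```

Run:
```python
from h import *
goto([*W(-.128,.028),.1524],None); s=telemetry.sense();print(s["force"],s["torque"],L(s["tool_pos"]),s["q"])
```

```text
pos [ 0.5078 -0.0052  0.1526] yaw -4.62 tilt [-0.0009  0.0003 -1.    ] travel [0.0002 0.0002 0.0002] turn z None
[-2.6182  1.1471 -0.1859] [0.6038 0.5592 0.0612] [[-0.1282  0.0282]] [-0.4112  0.2183  0.3385  2.0456 -0.0929  0.8927 -1.6732]
```

Request:
step_arm(travel=[[0,0,0],[0,0,0],[0,0,0],[0,0,0],[0,0,0],[0,0,0],[0,0,0]], rot=[[0,0,4],[0,0,4],[0,0,4],[0,0,4],[0,0,4],[0,0,2],[0,0,2]])

```text
time_s: 47.97
tool_pos: [0.5078, -0.0051, 0.1526]
tcp_rot: [-0.0, 0.969, -0.246, -0.0]
force: [-1.9, 1.7, -0.8]
opening: 0.0294
gripper_force: 40.0
```

Run:
```python
from h import *
goto([*W(-.128,.028),.1524],None); s=telemetry.sense();print(s["force"],s["torque"],L(s["tool_pos"]),s["q"])
```

```text
pos [ 0.5078 -0.0051  0.1526] yaw -28.5 tilt [-0.0008  0.0003 -1.    ] travel [0.0003 0.0002 0.0002] turn z None
[-1.9464  1.6714 -0.8362] [0.6192 0.5177 0.0042] [[-0.1282  0.0283]] [-0.468   0.2219  0.4046  2.0485 -0.112   0.8925 -2.07  ]
```

Request:
step_arm(travel=[[0,0,0],[0,0,0],[0,0,0]], rot=[[0,0,2],[0,0,2],[0,0,0]])

```text
time_s: 48.22
tool_pos: [0.5078, -0.0051, 0.1526]
tcp_rot: [-0.0, 0.96, -0.28, -0.0]
force: [-1.8, 2.2, -0.9]
opening: 0.0299
gripper_force: 40.0
```

Run:
```python
from h import *
goto([*W(-.128,.028),.1524],None); s=telemetry.sense();print(s["force"],s["torque"],L(s["tool_pos"]),s["q"])
```

```text
pos [ 0.5078 -0.0051  0.1526] yaw -32.52 tilt [-0.0009  0.0003 -1.    ] travel [0.0003 0.0002 0.0002] turn z None
[-1.8234  2.1543 -0.9019] [0.6891 0.6066 0.0411] [[-0.1282  0.0283]] [-0.4777  0.2227  0.416   2.049  -0.1153  0.8924 -2.1365]
```

Request:
step_arm(travel=[[0,0,0],[0,0,0],[0,0,0]], rot=[[0,0,2],[0,0,2],[0,0,0]])

```text
time_s: 48.47
tool_pos: [0.5079, -0.0051, 0.1525]
tcp_rot: [-0.0, 0.95, -0.313, -0.0]
force: [-2.2, 2.0, 0.1]
opening: 0.03
gripper_force: 40.0
```

```bash
python3 -c '
from h import *
goto([0,0,0]); s=telemetry.sense();print(s["torque"],s["q"][6],s["joint_torque"][6])'
```

```text
pos [ 0.5079 -0.0051  0.1525] yaw -36.49 tilt [-0.0008  0.0003 -1.    ] travel [-0.4112  0.2978  0.153 ] turn z None
[0.8807 0.7515 0.044 ] -2.202095460998147 -1.2359348684549332
```

Request:
step_arm(travel=[[0,0,0],[0,0,0],[0,0,0]], rot=[[0,0,2],[0,0,1],[0,0,0]])

```text
time_s: 48.72
tool_pos: [0.5079, -0.0051, 0.1526]
tcp_rot: [-0.0, 0.941, -0.338, -0.0]
force: [-2.1, 4.7, -0.2]
opening: 0.0299
gripper_force: 40.0
```

```bash
python3 -c '
from h import *
goto([0,0,0]); s=telemetry.sense();print(s["torque"],s["q"][6],s["joint_torque"][6])'
```

```text
pos [ 0.5079 -0.0051  0.1526] yaw -39.46 tilt [-0.0007  0.0002 -1.    ] travel [-0.3953  0.3188  0.1529] turn z None
[1.1988 0.8629 0.1707] -2.2512636598144105 -0.8534694649279118
```

Request:
step_arm(travel=[[0,0,0],[0,0,0],[0,0,0]], rot=[[0,0,1],[0,0,1],[0,0,0]])

```text
time_s: 48.97
tool_pos: [0.5079, -0.0052, 0.1526]
tcp_rot: [0.0, 0.935, -0.355, -0.0]
force: [-3.6, 4.4, -1.0]
opening: 0.0299
gripper_force: 40.0
```

```bash
python3 -c '
from h import *
goto([0,0,0]); s=telemetry.sense();print(s["torque"],s["q"][6],s["joint_torque"][6])'
```

```text
pos [ 0.5079 -0.0052  0.1526] yaw -41.54 tilt [-0.0007  0.0002 -1.    ] travel [-0.3835  0.3329  0.1529] turn z None
[1.3414 0.9205 0.3395] -2.2857085977355993 -0.9095151163637638
```

Request:
step_arm(travel=[[0,0,0],[0,0,0],[0,0,0]], rot=[[0,0,1],[0,0,1],[0,0,0]])

```text
time_s: 49.22
tool_pos: [0.508, -0.0052, 0.1525]
tcp_rot: [0.0, 0.929, -0.371, -0.0]
force: [-4.0, 3.6, -0.5]
opening: 0.0295
gripper_force: 40.0
```

```bash
python3 -c '
from h import *
goto([0,0,0]); s=telemetry.sense();print(s["torque"],s["q"][6],s["joint_torque"][6],s["force"])'
```

```text
pos [ 0.508  -0.0052  0.1525] yaw -43.53 tilt [-0.0007  0.0001 -1.    ] travel [-0.3718  0.346   0.1529] turn z None
[1.3163 0.9847 0.4673] -2.3186576682668876 -1.051945723593235 [-3.9701  3.5988 -0.4821]
```

Request:
step_arm(travel=[[0,0,0],[0,0,0],[0,0,0],[0,0,0],[0,0,-0.003],[0,0,-0.005],[0,0,-0.005],[0,0,-0.005],[0,0,-0.005],[0,0,0]], rot=[[0,0,-3],[0,0,-3],[0,0,-4],[0,0,0],[0,0,0],[0,0,0],[0,0,0],[0,0,0],[0,0,0],[0,0,0]])

```text
time_s: 50.05
tool_pos: [0.5091, -0.006, 0.177]
tcp_rot: [-0.0, 0.957, -0.289, 0.001]
force: [0.7, -1.1, -1.8]
opening: 0.0297
gripper_force: 40.0
```

Request:
step_arm(travel=[[0,0,-0.01],[0,0,-0.015],[0,0,-0.015],[0,0,-0.01],[0,0,0],[0,0,0]], rot=[[0,0,0],[0,0,0],[0,0,0],[0,0,0],[0,0,0],[0,0,0]])

```text
time_s: 50.55
tool_pos: [0.5083, -0.0054, 0.2259]
tcp_rot: [-0.0, 0.957, -0.288, 0.0]
force: [-0.4, -0.2, -2.1]
opening: 0.0299
gripper_force: 40.0
```

```bash
python3 -c '
from h import *
goto([.4371,.1969,.22]); s=telemetry.sense();print(s["torque"],s["q"][6],s["force"])
c=snap("top");tins(c)'
```

```text
pos [ 0.5083 -0.0054  0.2259] yaw -33.53 tilt [ 0.0008  0.0003 -1.    ] travel [-0.1712 -0.1293  0.0059] turn z None
[ 0.1191  0.0145 -0.0178] -2.202513123782664 [-0.4419 -0.1989 -2.1412]
tin [197.8756 126.285 ] 17 15 193 on table [0.6814 0.1684] in tote(line) [[0.0307 0.1911]]
tin [198.8585 146.0244] 17 15 205 on table [0.6129 0.1641] in tote(line) [[-0.0354  0.1886]]
```

Request:
step_arm(travel=[[-0.014,-0.01,0],[-0.024,-0.018,0],[-0.027,-0.02,0],[-0.027,-0.02,0],[-0.027,-0.02,0],[-0.024,-0.018,0],[-0.016,-0.013,0],[-0.012,-0.01,0],[0,0,0],[0,0,0]], rot=[[0,0,0],[0,0,0],[0,0,0],[0,0,0],[0,0,0],[0,0,0],[0,0,0],[0,0,0],[0,0,0],[0,0,0]])

```text
time_s: 51.43
tool_pos: [0.4363, 0.1968, 0.2248]
tcp_rot: [0.001, 0.958, -0.288, -0.001]
force: [-0.7, -0.1, -1.9]
opening: 0.0301
gripper_force: 40.0
```

```bash
python3 -c '
from h import *
goto([.4371,.1969,.0806]); s=telemetry.sense();print(s["torque"],s["q"],s["force"])'
```

```text
pos [0.4363 0.1968 0.2248] yaw -33.44 tilt [-0.0014 -0.001  -1.    ] travel [ 0.0007 -0.0007  0.1442] turn z None
[0.0641 0.025  0.0091] [-0.788   0.0781  0.2442  2.02   -0.0216  1.0476 -2.6882] [-0.7262 -0.0711 -1.8785]
```

Request:
step_arm(travel=[[0,0,0],[0,0,0],[0,0,0],[0,0,0],[0,0,0.02],[0,0,0.03],[0,0,0.03],[0,0,0.02],[0,0,0],[0,0,0]], rot=[[0,0,-7],[0,0,-7],[0,0,-7],[0,0,0],[0,0,0],[0,0,0],[0,0,0],[0,0,0],[0,0,0],[0,0,0]])

```text
time_s: 52.27
tool_pos: [0.4366, 0.1956, 0.1253]
tcp_rot: [0.001, 0.994, -0.111, -0.001]
force: [-0.2, 0.5, -1.5]
opening: 0.0297
gripper_force: 40.0
```

```bash
python3 -c '
from h import *
goto([.4371,.1969,.0806]); s=telemetry.sense();print(s["torque"],s["q"],s["force"])'
```

```text
pos [0.4366 0.1956 0.1253] yaw -12.76 tilt [-0.0019 -0.0016 -1.    ] travel [ 0.0002 -0.0015  0.0447] turn z None
[ 0.0504  0.0069 -0.0138] [-0.7519  0.2058  0.2211  2.1245 -0.0608  0.8195 -2.2873] [-0.2227  0.5346 -1.4749]
```

Tip is at the rest's top, no contact. Lower in.

Request:
step_arm(travel=[[0,-0.001,0.008],[0,0,0.01],[0,0,0.01],[0,0,0.008],[0,0,0.005],[0,0,0],[0,0,0]], rot=[[0,0,0],[0,0,0],[0,0,0],[0,0,0],[0,0,0],[0,0,0],[0,0,0]])

```text
time_s: 52.85
tool_pos: [0.4369, 0.1974, 0.0844]
tcp_rot: [0.0, 0.994, -0.109, -0.0]
force: [-0.2, 0.0, -2.0]
opening: 0.0295
gripper_force: 40.0
```

Request:
step_arm(travel=[[0,0,0.001],[0,0,0.001],[0,0,0.001],[0,0,0]], rot=[[0,0,0],[0,0,0],[0,0,0],[0,0,0]])

```text
time_s: 53.18
tool_pos: [0.4371, 0.1976, 0.0817]
tcp_rot: [-0.0, 0.994, -0.109, -0.0]
force: [-0.1, 0.5, -1.6]
opening: 0.0299
gripper_force: 40.0
```

Request:
step_arm(travel=[[0,0,0.0005],[0,0,0.0005],[0,0,0]], rot=[[0,0,0],[0,0,0],[0,0,0]])

```text
time_s: 53.43
tool_pos: [0.4371, 0.1975, 0.0807]
tcp_rot: [0.0, 0.994, -0.109, -0.0]
force: [0.8, -0.6, -2.3]
opening: 0.03
gripper_force: 40.0
```

Request:
step_arm(travel=[[0,0,0.0005],[0,0,0]], rot=[[0,0,0],[0,0,0]])

```text
time_s: 53.6
tool_pos: [0.4372, 0.1976, 0.0806]
tcp_rot: [-0.0, 0.994, -0.109, -0.0]
force: [-3.3, -3.1, 11.2]
opening: 0.0302
gripper_force: 40.0
```

Request:
step_arm(travel=[[0,0,0],[0,0,0],[0,0,0],[0,0,0],[0,0,0],[0,0,-0.02],[0,0,-0.035],[0,0,-0.035],[0,0,-0.035],[0,0,-0.03]], rot=[[0,0,0],[0,0,0],[0,0,0],[0,0,0],[0,0,0],[0,0,0],[0,0,0],[0,0,0],[0,0,0],[0,0,0]], gripper=0.4)

```text
time_s: 54.43
tool_pos: [0.4372, 0.1974, 0.2375]
tcp_rot: [-0.0, 0.994, -0.109, 0.0]
force: [1.1, -0.3, -0.3]
opening: 0.0658
gripper_force: 0.0
```

Request:
step_arm(travel=[[0.01,0.02,0],[0.01,0.03,0],[0.01,0.03,0],[0.005,0.03,0],[0,0.02,0],[0,0,0],[0,0,0],[0,0,0]], rot=[[0,0,0],[0,0,0],[0,0,0],[0,0,0],[0,0,0],[0,0,0],[0,0,0],[0,0,0]])

```text
time_s: 55.1
tool_pos: [0.4431, 0.0637, 0.2352]
tcp_rot: [-0.0, 0.994, -0.109, -0.0]
force: [0.6, -0.1, 0.6]
opening: 0.0656
gripper_force: 0.0
```

Run:
```python
from h import *
w=snap("wrist"); t=snap("top"); s=snap("side"); tins(t)
a=w["bgr"]; print(proj(w,[[*W(-.053,.025),.063],[*W(-.08,.025),.063]]))
a=a[:300]
b=cv2.resize(t["bgr"][95:230,165:365],(400,270),interpolation=2); c=cv2.resize(s["bgr"][140:300,150:350],(337,270),interpolation=2)
m=np.zeros((580,740,3),np.uint8); m[:300,:512]=a; m[305:575,:400]=b; m[305:575,403:740]=c; cv2.imwrite("pics/final.png",m)
```

```text
tin [197.9947 126.107 ] 17 16 187 on table [0.682 0.168] in tote(line) [[0.0313 0.1907]]
[[290.5897  45.968 ]
 [295.5156  70.6595]]
```

View pics/final.png

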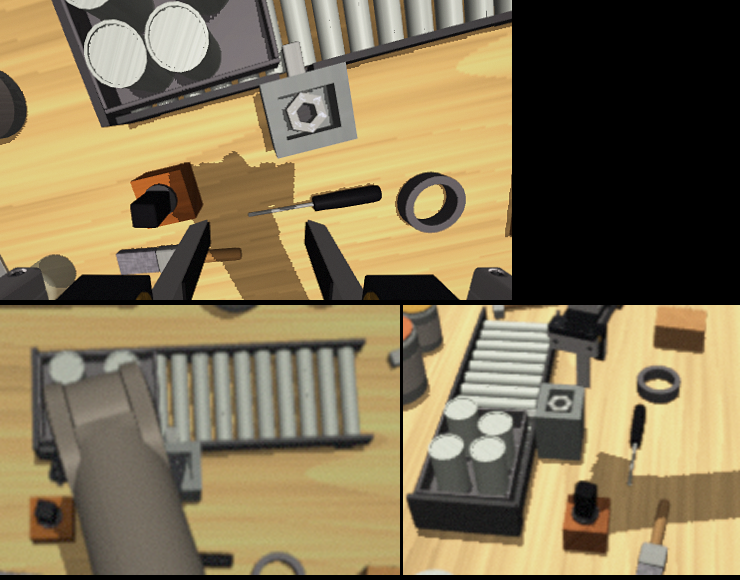

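```bash
python3 -c '
from station import workorder
print(workorder.job_done())'
```

```text
the job is handed in; nothing more can be done
None
```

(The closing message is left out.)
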